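# Put brackets and bolts away in the covered rotary bin

### The job

Put every loose angle bracket and every loose hex bolt on the bench away in the covered rotary bin: the brackets in the compartment that already holds a bracket, the bolts in the one that already holds bolts. Bring a compartment to the front with the crank on the roof, and turn it only while the drop-down door is shut, so that nothing jams; leave the door fully shut, and leave the jar, the marker and the tape measure where they are.

Things in the scene. Friction and masses are not known exactly. Their poses are not given: they have to be found in the camera images.
- rotary_bin: Covered rotary parts bin: grey sheet-metal case with a clear roof, 246 mm wide, 244 deep, fixed. Origin on the bench under the carousel's axis; -x is its front, towards the robot within 0.3 rad. Roof at z 165 mm from x -50 back to +122 mm. A sloping door closes the mouth between the roof's edge and the hinge (x -122, z 80 mm); upright front wall below. A lip in the mouth slopes to the bins.
- mouth (a point): Point in mid-mouth, fixed to the case (x -80, y 0, z 130 mm in rotary_bin's frame). With the door down only the bin at the front is below it (its floor 106 mm, its rim 68 mm lower) and nothing above: a part let go here falls into that bin. The mouth is 236 mm wide. Where a gripper reaches behind the roof's edge (x -50 mm) it must stay above the roof.
- door_hinge (a point): Middle of the door's hinge line, which runs along the case's y; fixed, x -122, z 80 mm in rotary_bin's frame.
- door (a joint): Angle of the bottom-hinged door (grey frame, clear pane, 240 mm wide, 111 mm from hinge to upper edge, 0.25 kg), rad: 0 shut (leaning back 0.70 rad from upright against the roof's edge), growing as its top comes forward and down to 1.75, fully down. By its weight it falls shut below about 0.45 and sinks softly fully down beyond about 0.8; between, it stays.
- door_knob (a point): Centre of the black ball knob, 24 mm diameter, on a stem at the middle of the door's upper edge, 128 mm from the hinge line; it turns with the door. Shut: x -59, z 191 mm; fully down: x -243, z 122 mm in rotary_bin's frame. It stands free on its left and right (y), where fingers from above can take it.
- carousel (a joint): Angle of the carousel in the case, rad, counter-clockwise from above; turns both ways without stops (2 pi more is the same place) and stays where left (friction 0.06 N m). The bin at the mouth is: at 0 the bracket bin, at pi or -pi the bolt bin, at pi/2 and -pi/2 bins of nuts or washers. Starts at 0.55 to 2.6. Radius 100 mm, four black quarter bins with walls 3 mm thick and 38 mm high.
- crank_grip (a point): Middle of the black upright round grip (13 mm diameter, from 178 to 218 mm above the bench; this point at 200) on the crank above the roof, 32 mm from the axis. The crank turns with the carousel; fingers may carry the grip round in a circle without turning. Seen from above, 90 degrees clockwise from the crank's arm lies the bracket bin, 90 degrees counter-clockwise the bolt bin.
- bracket_bin: Quarter bin of the carousel where one angle bracket already stands, its leg against the hub (a fixed sample, foot 20 to 64 mm from the axis). Origin on its floor in mid-bin, 24 mm above the bench and 60 mm from the carousel's axis; its x and y axes point outward along the two dividers, which lie at y = -42 and x = -42 mm; z up.
- bolt_bin: Quarter bin of the carousel opposite the bracket bin, where two hex bolts already lie (fixed samples). Origin and axes as for bracket_bin.
- bracket_0: Loose galvanised angle bracket, 60 g: a foot 30 mm (x) by 45 mm (y), 3 mm thick, and an upright leg of the same size rising at the foot's +y edge (y = 20 to 23 mm), 45 mm high. Origin in the middle of the foot's underside. It starts standing on its foot. One to three are there.
- bracket_1: Loose galvanised angle bracket, 60 g: a foot 30 mm (x) by 45 mm (y), 3 mm thick, and an upright leg of the same size rising at the foot's +y edge (y = 20 to 23 mm), 45 mm high. Origin in the middle of the foot's underside. It starts standing on its foot. One to three are there.
- bracket_2: Loose galvanised angle bracket, 60 g: a foot 30 mm (x) by 45 mm (y), 3 mm thick, and an upright leg of the same size rising at the foot's +y edge (y = 20 to 23 mm), 45 mm high. Origin in the middle of the foot's underside. It starts standing on its foot. One to three are there.
- bolt_0: Loose steel hex bolt, 85 g, lying down: shank 14 mm diameter and 50 mm long (x = -20 to 30 mm), hex head 22 mm across flats and 9 mm high at its -x end. Origin on its axis; x runs along the axis to within 0.08 rad. One or two are there.
- bolt_1: Loose steel hex bolt, 85 g, lying down: shank 14 mm diameter and 50 mm long (x = -20 to 30 mm), hex head 22 mm across flats and 9 mm high at its -x end. Origin on its axis; x runs along the axis to within 0.08 rad. One or two are there.
- cream_jar: Jar with a yellow lid, 60 mm diameter, 76 mm high, origin under its middle. A bystander.
- marker_a: White marker pen with a blue cap, 135 mm long, lying down. A bystander.
- tape_measure: Yellow tape measure, 41x85x66 mm. A bystander.
There are look-alikes about, which are no part of the job. Leave any green or orange look-alike of the bracket_2 alone.

How it is judged:
By the outcome, as a careful person would: the job done as asked, in the order asked, and still so for the second after the job is handed in, with the robot touching nothing.
Of bracket_0, bracket_1, bracket_2 only 1 to 3 are there at a start; the rules pass over those that are not, and their reading is None.
Of bolt_0, bolt_1 only 1 to 2 are there at a start; the rules pass over those that are not, and their reading is None.
At some moment in a run one of bracket_0, bracket_1, bracket_2, bolt_0, bolt_1 may be knocked a few centimetres aside while the robot is not near it.
Once in a run the grip may slacken for a moment while it holds something.
It also fails if it takes over 210 s, if anything falls off the work surface, if the arm or the gripper's body presses on something with over 40 N, if the wrist force passes 120 N, or if a joint passes its speed limit or range.

### The arm

A 6-joint arm with a two-finger parallel gripper is mounted at the origin on a cart in front of the work surface, level with it; the furniture and walls round the work are solid. World frame = base frame: x ahead of the robot, y to its left, z up, the work surface at z = 0. Lengths are in m, angles in rad, forces in N, time in s.
With the tool pointing down it reaches from about 0.35 to 0.975 m from the base axis. Payload 4.9 kg.
Tool frame: the origin (TCP) lies at the very end of the fingers, on their centre line; the grasp point (between the pads) lies manip.grip_point_offset behind it (manip.grip_point_offset is the distance from the TCP to the grasp point, in m); z points along the fingers, y is the line along which they close (so a half turn about z gives the same grasp; the last joint's range is limited). The gripper opens to 85 mm and grips with 20 to 120 N. Pads are 22 mm wide; open, the fingers measure 114 mm over their backs; the gripper's body (76 mm by 85 mm) begins 54 mm behind the grasp point. The pads swing forward as they close: fully open they stand 13 mm farther back than shut.
Start: joints at [1.009, 0.053, 1.613, -0, 1.476, -0.119], TCP at [0.268, 0.565, 0.231] pointing down, gripper open.
Joint ranges: [-3.01, 3.01], [-1.01, 2.22], [0.06, 2.58], [-1.02, 4.17], [0.09, 2.62], [-3.14, 3.14]. Speed limits (rad/s): [2.57, 2.57, 3.14, 3.14, 3.14, 3.14].

### API

Orientations are given as a unit quaternion [w, x, y, z].
In Python, from plant import manip gives the robot as it stands.
- The arm moves only by the shell command python3 -m crank 'ROWS' [OPENING]. ROWS is JSON, a list of rows, each an object of numbers: "x", "y", "z": the shift along the tool's x, y, z in cm; "turn": the turn about the tool's z in rad. In form: [{"x": .., "y": .., "z": .., "turn": ..}, ...]. A call has 1 to 5 rows; each row shifts and turns the commanded pose from where the row before left it, along the tool's axes as they then stand; what a row does not reach is not made up. A row lasts 1/10 s, in which the tool goes at most 50 mm and 8.59 degrees, less where a joint would pass 70% of its speed; a pose out of reach is approached as far as the arm can. A call with a gripper value outside its range is refused whole. OPENING is the opening in per cent of the stroke, from 0 (shut) to 100 (fully open), set as the call begins (- or left out, the last holds). The fingers move at their own pace and stop on an object; the grip force is fixed at half the most. Time passes only in rows, so rows that do not move let the fingers close. It gives the time, the measured TCP pose, the force, the opening and the grip force at its end, in the units of the state.
- manip.state(): the state, without advancing time (a new reading comes with each control period).
- manip.grab_frame(name): name is "scene" or "side" or "wrist"; returns (picture, depth): 400x640x3 uint8, red, green, blue; 400x640 float32, m along the optical axis (not along the pixel's ray), 0 where there is no reading.
- manip.camera_model(name): a dict with "mtx" (3x3 intrinsics, pixels), "world_to_cam" (4x4, takes a point from world to camera coordinates). Camera axes: x right, y down, z forward; pixel columns grow to the right and rows downward; lengths in m; the calibration is good to about 2 mm. A picture is of the moment at which its call begins: read the wrist's pose just before it. camera_model takes no time and is no camera call; for the wrist camera it gives the pose at the moment of the call.
- manip.job_done(): hands the job in; it is judged then, once.
The state is a dict: "time": time; "joint_pos": joint angles; "joint_vel": joint speeds; "joint_efforts": joint torques, N m; "tool_pos": TCP position; "tool_rot": TCP orientation; "contact_force": force on the tool from outside, world axes, zero at the start; "ft_torque": the same for the moment, N m; "gripper_width": opening from 0.0 (shut) to 1.0 (fully open); "grasp_force": force on a finger pad.
Only numpy, scipy, OpenCV 4.12 (cv2) and the standard library are available. Lean on these libraries where they do the work, as an engineer would, in place of code of your own. Each camera call takes 0.05 s, during which the arm holds its last target. There are 200 camera calls.

## Working session

There is one attempt and no reset: what is moved stays moved. The work goes in short steps, Python scripts to look and compute and a shell command to move; the robot and the scene stay as the last step left them, time stands still between calls to the robot, and variables do not carry over. Pictures are saved under pics/ and viewed, at most 14 in all, crops included, and the job is handed in when it is done.

```bash
ls; mkdir -p pics
cat > h.py <<'E'
import numpy as np, cv2
from plant import manip
def grab(n,save=None):
    m=manip.camera_model(n); im,d=manip.grab_frame(n)
    if save: cv2.imwrite('pics/'+save,im[:,:,::-1])
    return im,d,np.array(m['mtx']),np.array(m['world_to_cam'])
def back(u,v,d,K,T):
    p=np.linalg.inv(K)@np.array([u,v,1.])*d
    return (np.linalg.inv(T)@np.append(p,1))[:3]
def ray(u,v,z,K,T):
    Ti=np.linalg.inv(T);o=Ti[:3,3];r=Ti[:3,:3]@np.linalg.inv(K)@np.array([u,v,1.])
    return o+r*(z-o[2])/r[2]
def cloud(d,K,T):
    v,u=np.mgrid[:d.shape[0],:d.shape[1]]
    p=np.stack([(u-K[0,2])/K[0,0]*d,(v-K[1,2])/K[1,1]*d,d,np.ones_like(d)],-1)
    P=(p@np.linalg.inv(T).T)[...,:3]; P[d==0]=np.nan
    return P
E
python3 - <<'E'
from h import *
print(manip.grip_point_offset, manip.state())
for n in('scene','side'):
    im,d,K,T=grab(n,n+'0.png'); print(n,K[0,0],np.linalg.inv(T)[:3,3].round(3))
    np.savez(n+'0.npz',im=im,d=d,K=K,T=T)
E
```

```text
pics
0.0187 {'time': 0.0, 'joint_pos': array([ 1.00900334e+00,  5.33683091e-02,  1.61432925e+00, -5.40113241e-06,
        1.47596195e+00, -1.19023908e-01]), 'joint_vel': array([ 0.00039096,  0.00113648, -0.00071793,  0.00074419,  0.00102212,
        0.00116657]), 'joint_efforts': array([-1.34609845e-04, -3.93706441e+01, -3.70163512e+01, -1.95957437e-04,
        7.59706367e-03,  5.73591990e-06]), 'tool_pos': array([0.26745458, 0.56418837, 0.23003485]), 'tool_rot': array([-3.42499027e-04,  2.19580215e-01,  9.75593902e-01, -9.75026095e-04]), 'contact_force': array([0.03594996, 0.22550368, 0.26267652]), 'ft_torque': array([-0.01139264,  0.069729  ,  0.04854253]), 'grasp_force': 0.0, 'gripper_width': 1.0051007974432569}
scene 431.73387722449394 [-0.454 -0.587  1.052]
side 374.38342957436635 [ 0.2   -0.953  0.775]
```

View pics/scene0.png

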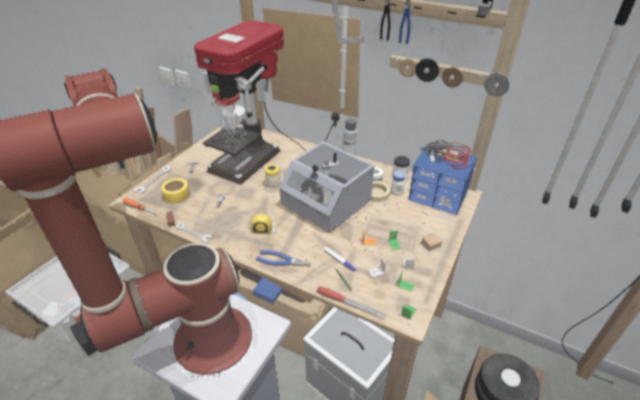

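View pics/side0.png

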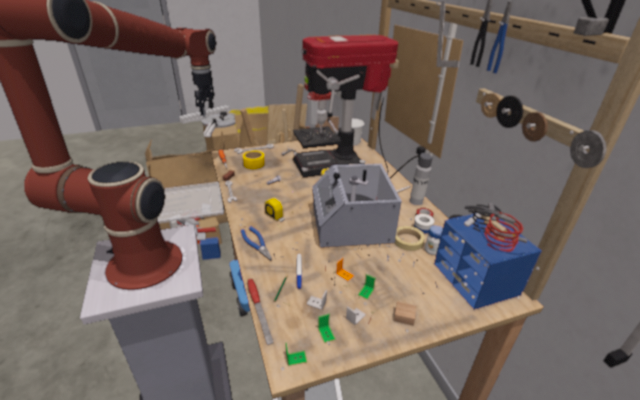

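Scene shows the bin at (327,190), with grey brackets at (376,270) and (408,262). The green and orange look-alikes are at (395,240), (405,284), (408,312) and (368,240). Small metal bits that could be bolts are at (220,200), (193,166) and (205,236). I'll zoom in on these.

Run:
```python
import numpy as np,cv2
a=np.load('scene0.npz');b=np.load('side0.npz')
c1=cv2.resize(a['im'][150:250,120:250],(780//2,300),interpolation=3)
c2=cv2.resize(a['im'][220:320,320:450],(390,300),interpolation=3)
c3=cv2.resize(b['im'][140:240,210:340],(390,300),interpolation=3)
c4=cv2.resize(b['im'][260:360,270:400],(390,300),interpolation=3)
cv2.imwrite('pics/c1.png',np.vstack([np.hstack([c1,c2]),np.hstack([c3,c4])])[:,:,::-1])
from h import *
P=cloud(a['d'],a['K'],a['T'])
for u,v in[(220,200),(193,166),(205,236),(376,270),(408,262),(262,222),(272,174),(334,160)]:print(u,v,P[v-1:v+2,u-1:u+2].reshape(-1,3).mean(0).round(3))
```

```text
220 200 [0.472 0.349 0.014]
193 166 [0.605 0.6   0.006]
205 236 [0.298 0.278 0.007]
376 270 [ 0.435 -0.303  0.005]
408 262 [ 0.492 -0.386  0.03 ]
262 222 [0.409 0.11  0.055]
272 174 [0.648 0.226 0.064]
334 160 [ 0.682 -0.025  0.189]
```

View pics/c1.png

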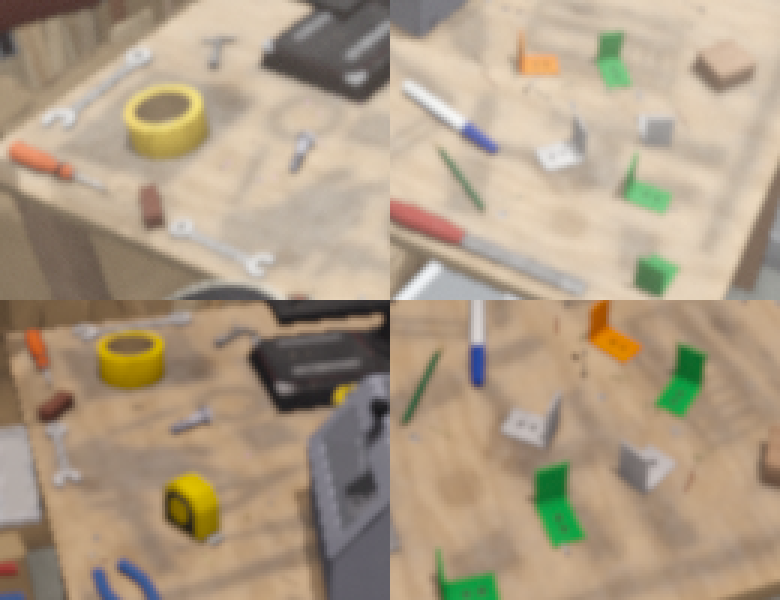

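Run:
```python
from h import *
for n in('scene','side'):
    a=np.load(n+'0.npz');P=cloud(a['d'],a['K'],a['T']);im=a['im'].astype(int)
    z=P[...,2];box=(P[...,0]>.42)&(P[...,0]<.9)&(P[...,1]>-.25)&(P[...,1]<.2)
    dark=im.max(-1)<55
    k=(box&(z>.1)&(z<.24)); r=cv2.minAreaRect(P[k][:,:2].astype(np.float32)*1000); print(n,'bin',r)
    k=(box&(z>.15)&(z<.17)&~dark); r=cv2.minAreaRect(P[k][:,:2].astype(np.float32)*1000); print(n,'roof',k.sum(),r)
    m=(box&(z>.172)&(z<.235)).astype(np.uint8)
    nn,l,s,c=cv2.connectedComponentsWithStats(m)
    for i in range(1,nn):
        if s[i,4]>3:
            Q=P[l==i];print(' top blob',c[i].round(),s[i,4],Q.mean(0).round(3),Q.min(0).round(3),Q.max(0).round(3),im[l==i].mean(0).round())
    # upper pane of case rim
    for lo,hi,xr,yr,nm in((.0015,.06,(.36,.6),(-.48,-.22),'brk'),(.003,.04,(.42,.53),(.28,.42),'bolt')):
        sat=im.max(-1)-im.min(-1)
        m=((z>lo)&(z<hi)&(P[...,0]>xr[0])&(P[...,0]<xr[1])&(P[...,1]>yr[0])&(P[...,1]<yr[1])&(sat<28)).astype(np.uint8)
        nn,l,s,c=cv2.connectedComponentsWithStats(m)
        for i in range(1,nn):
            if s[i,4]>15:
                Q=P[l==i];print(' ',nm,c[i].round(),s[i,4],Q.mean(0).round(3),'zmax',Q[:,2].max().round(3),cv2.minAreaRect(Q[:,:2].astype(np.float32)*1000))
```

```text
scene bin ((665.283447265625, -2.616485595703125), (255.44212341308594, 246.11129760742188), 77.47482299804688)
scene roof 2172 ((687.5995483398438, -6.925750732421875), (253.88717651367188, 201.58831787109375), 77.72557830810547)
 top blob [331. 161.] 110 [ 0.674 -0.017  0.188] [ 0.65  -0.039  0.172] [0.729 0.011 0.221] [133. 133. 138.]
 top blob [315. 168.] 42 [0.601 0.008 0.195] [ 0.594 -0.001  0.174] [0.613 0.018 0.209] [90. 90. 92.]
  brk [378. 269.] 177 [ 0.437 -0.308  0.012] zmax 0.05 ((454.322998046875, -307.472412109375), (51.6320915222168, 102.09886932373047), 83.98992919921875)
  brk [408. 263.] 120 [ 0.497 -0.387  0.022] zmax 0.05 ((510.2864990234375, -381.1033935546875), (45.54006576538086, 35.915225982666016), 35.92498016357422)
  bolt [220. 199.] 62 [0.476 0.352 0.015] zmax 0.024 ((472.38311767578125, 352.75885009765625), (63.52781295776367, 23.827112197875977), 19.87820053100586)
side bin ((669.15185546875, -4.7617950439453125), (252.73268127441406, 237.64451599121094), 77.18426513671875)
side roof 2377 ((690.028076171875, -9.510787963867188), (252.73268127441406, 194.8253173828125), 77.18426513671875)
 top blob [360. 178.] 126 [ 0.677 -0.021  0.188] [ 0.651 -0.042  0.173] [0.7   0.005 0.221] [100.  95. 100.]
 top blob [336. 176.] 50 [0.605 0.005 0.193] [ 0.597 -0.004  0.173] [0.617 0.015 0.206] [58. 56. 61.]
  brk [318. 301.] 171 [ 0.438 -0.31   0.011] zmax 0.047 ((435.7312927246094, -306.39642333984375), (31.07263946533203, 45.48310089111328), 48.338802337646484)
  brk [354. 315.] 192 [ 0.507 -0.389  0.018] zmax 0.048 ((515.205810546875, -382.8490295410156), (46.34375762939453, 29.521169662475586), 26.616823196411133)
  bolt [274. 179.] 51 [0.481 0.349 0.013] zmax 0.025 ((481.1435241699219, 349.646728515625), (63.06243896484375, 34.25064468383789), 44.55247116088867)
```

```bash
cat >> h.py <<'E'
from scipy.spatial.transform import Rotation as Ro
def pose():
    s=manip.state();q=s['tool_rot'];R=Ro.from_quat([q[1],q[2],q[3],q[0]]).as_matrix();return np.array(s['tool_pos']),R,s
def go(x,y,z,yaw=None):
    """cm in present tool axes, then turn; yaw = world angle of tool y (mod pi)"""
    p,R,s=pose(); d=R.T@(np.array([x,y,z])-p)*100
    t=0
    if yaw is not None:
        c=np.arctan2(R[1,1],R[0,1]); t=-((yaw-c+np.pi/2)%np.pi-np.pi/2)
    print('go',(x,y,z),'-> x %.1f y %.1f z %.1f turn %.2f'%(*d,t),'rows',np.ceil(np.linalg.norm(d)/5),np.ceil(abs(t)/.15),'| q6 %.2f'%s['joint_pos'][5])
def st():
    p,R,s=pose();print('t %.1f'%s['time'],p.round(4),'yaw_y %.3f'%np.arctan2(R[1,1],R[0,1]),'tilt %.3f'%np.arccos(-R[2,2]),'F',np.round(s['contact_force'],1),'w %.3f g %.1f'%(s['gripper_width'],s['grasp_force']))
YB=np.pi/2-.22
E
python3 - <<'E'
from h import *
p,R,s=pose();st()
T=np.array(manip.camera_model('wrist')['world_to_cam']);Ti=np.linalg.inv(T)
print('cam in tool',(R.T@(Ti[:3,3]-p)).round(3),(R.T@Ti[:3,:3]).round(2).tolist())
go(.58,0,.36,YB)
E
```

```text
t 0.1 [0.2675 0.5642 0.2302] yaw_y 1.128 tilt 0.002 F [ 0.2 -0.  -0.6] w 1.000 g 0.0
cam in tool [ 0.074 -0.    -0.143] [[0.0, -0.96, -0.29], [1.0, 0.0, 0.0], [0.0, -0.29, 0.96]]
go (0.58, 0, 0.36) -> x -52.4 y -37.6 z -12.9 turn -0.22 rows 14.0 2.0 | q6 -0.12
```

```bash
python3 -m crank '[{"x":-3,"y":-2,"z":-3.3},{"x":-3,"y":-2.5,"z":-2.5},{"x":-3.7,"y":-2.7,"z":-2},{"x":-3.7,"y":-2.7,"z":-1.7},{"x":-3.7,"y":-2.7,"z":-1.7}]' >/dev/null
python3 -m crank '[{"x":-3.7,"y":-2.7,"z":-1.7},{"x":-4,"y":-2.8},{"x":-4,"y":-2.8},{"x":-4,"y":-2.8},{"x":-4,"y":-2.8}]' >/dev/null
python3 -m crank '[{"x":-4,"y":-2.8},{"x":-4,"y":-2.8},{"x":-4,"y":-2.8},{"turn":-0.11},{"turn":-0.11}]'
python3 - <<'E'
from h import *
st()
im,d,K,T=grab('wrist','w1.png');np.savez('w1.npz',im=im,d=d,K=K,T=T)
E
```

```text
t 0.1 [0.2675 0.5642 0.2302] yaw_y 1.128 tilt 0.002 F [ 0.2 -0.  -0.6] w 1.000 g 0.0schema error: expected keys x, y, z, turn
schema error: expected keys x, y, z, turn
schema error: expected keys x, y, z, turn
```

View pics/w1.png

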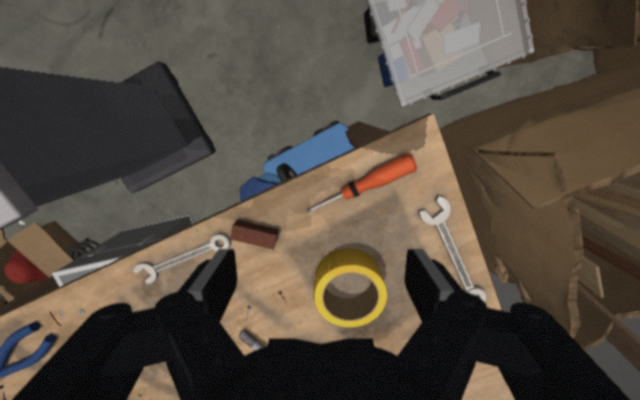

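The wrist picture shows the start area: fingertips at (225,270) and (420,270), yellow tape roll, wrenches, and a bolt end at (250,340). Each row needs all four keys.

```bash
python3 -m crank '[{"x":-3,"y":-2,"z":-3.3,"turn":0},{"x":-3,"y":-2.5,"z":-2.5,"turn":0},{"x":-3.7,"y":-2.7,"z":-2,"turn":0},{"x":-3.7,"y":-2.7,"z":-1.7,"turn":0},{"x":-3.7,"y":-2.7,"z":-1.7,"turn":0}]' >/dev/null
python3 -m crank '[{"x":-3.7,"y":-2.7,"z":-1.7,"turn":0},{"x":-4,"y":-2.8,"z":0,"turn":0},{"x":-4,"y":-2.8,"z":0,"turn":0},{"x":-4,"y":-2.8,"z":0,"turn":0},{"x":-4,"y":-2.8,"z":0,"turn":0}]' >/dev/null
python3 -m crank '[{"x":-4,"y":-2.8,"z":0,"turn":0},{"x":-4,"y":-2.8,"z":0,"turn":0},{"x":-4,"y":-2.8,"z":0,"turn":0},{"x":0,"y":0,"z":0,"turn":-0.11},{"x":0,"y":0,"z":0,"turn":-0.11}]'
python3 - <<'E'
from h import *
st()
im,d,K,T=grab('wrist','w2.png');np.savez('w1.npz',im=im,d=d,K=K,T=T)
st()
E
```

```text
time: 1.65
tool_pos: [0.5595, 0.0385, 0.3593]
tool_rot: [-0.001, 0.11, 0.994, 0.0]
contact_force: [-0.8, 0.3, 0.4]
gripper_width: 1.003
grasp_force: 0.0
t 1.6 [0.5595 0.0385 0.3593] yaw_y 1.349 tilt 0.002 F [-0.8  0.3  0.4] w 1.003 g 0.0
t 1.7 [0.5593 0.0392 0.3595] yaw_y 1.353 tilt 0.001 F [-0.3  0.4 -0.7] w 1.000 g 0.0
```

View pics/w2.png

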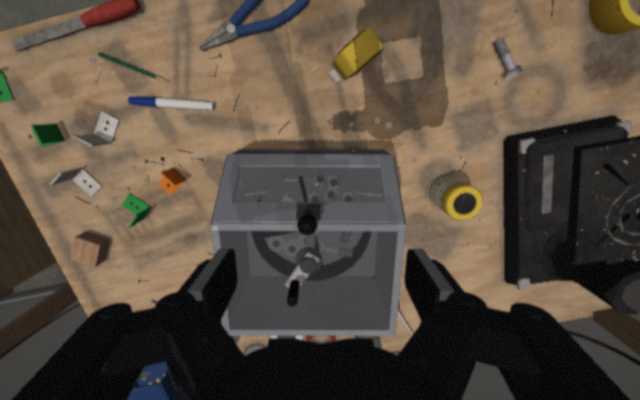

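Wrist view: knob (307,225), crank hub (308,262), crank grip (294,292), bolt (507,57), brackets (100,127) and (80,180). Only one bolt is visible. The green and orange brackets are look-alikes.

Run:
```python
from h import *
a=np.load('w1.npz');im=a['im'].astype(int);d,K,T=a['d'],a['K'],a['T'];P=cloud(d,K,T);z=P[...,2]
roi=np.zeros(d.shape,bool);roi[200:310,265:345]=1
for lo,hi,n in((.174,.188,'armlow'),(.185,.212,'mid'),(.208,.225,'top')):
    m=(roi&(z>lo)&(z<hi)).astype(np.uint8);nn,l,s,c=cv2.connectedComponentsWithStats(m)
    for i in range(1,nn):
        if s[i,4]>8:Q=P[l==i];print(n,c[i].round(1),s[i,4],Q.mean(0).round(4),Q.min(0).round(3),Q.max(0).round(3))
m=(z>.158)&(z<.172);m[:200]=0;m[:,:200]=0;m[:,420:]=0
# case top corners
for u,v in((214,222),(404,222),(228,331),(397,331),(307,262)):print(u,v,ray(u,v,.165,K,T).round(4))
print(ray(307,225,.191,K,T),ray(294,288,.218,K,T),ray(308,262,.178,K,T))
sat=im.max(-1)-im.min(-1)
for nm,(u0,u1,v0,v1),lo in(('A',(72,122,105,150),.0015),('B',(45,106,160,200),.0015),('bolt',(488,526,33,82),.004)):
    m=np.zeros(d.shape,np.uint8);m[v0:v1,u0:u1]=((z>lo)&(sat<40)&(z<.06))[v0:v1,u0:u1]
    nn,l,s,c=cv2.connectedComponentsWithStats(m);i=1+s[1:,4].argmax();Q=P[l==i]
    print(nm,s[i,4],Q.mean(0).round(4),Q[:,2].max().round(3),cv2.minAreaRect((Q[:,:2]*1000).astype(np.float32)))
    for lo2,hi2 in((0.0,.006),(.006,.02),(.02,.034),(.034,.06)):
        q=Q[(Q[:,2]>lo2)&(Q[:,2]<hi2)]
        if len(q)>4:print('  ',lo2,len(q),q.mean(0).round(4),cv2.minAreaRect((q[:,:2]*1000).astype(np.float32)))
```

```text
armlow [303.1 268.9] 591 [ 0.6707 -0.0097  0.18  ] [ 0.65  -0.038  0.174] [0.698 0.013 0.188]
mid [306.8 224.1] 337 [0.605  0.0119 0.1989] [ 0.596 -0.001  0.188] [0.618 0.023 0.205]
mid [293.4 288.6] 138 [ 0.6833 -0.0235  0.1992] [ 0.681 -0.031  0.185] [ 0.69  -0.019  0.212]
top [292.  298.9] 127 [ 0.6857 -0.0243  0.2158] [ 0.681 -0.031  0.208] [ 0.693 -0.019  0.219]
214 222 [ 0.5899 -0.1059  0.165 ]
404 222 [0.642  0.1268 0.165 ]
228 331 [ 0.7529 -0.1404  0.165 ]
397 331 [0.8054 0.0944 0.165 ]
307 262 [ 0.6702 -0.0051  0.165 ]
[0.60921084 0.01066636 0.191     ] [ 0.67063216 -0.01796211  0.218     ] [ 0.66345629 -0.00156578  0.178     ]
A 769 [ 0.441  -0.3095  0.0121] 0.047 ((442.2168273925781, -320.8275451660156), (46.086978912353516, 86.5122299194336), 20.757457733154297)
   0.0 502 [ 0.4355 -0.3054  0.0032] ((442.1097717285156, -320.8681335449219), (45.85799789428711, 86.5122299194336), 20.757457733154297)
   0.006 75 [ 0.4513 -0.317   0.0129] ((450.68682861328125, -317.552001953125), (29.271881103515625, 3.131274700164795), 43.859439849853516)
   0.02 82 [ 0.4512 -0.3171  0.0268]
[... 779 characters left out ...]
390342712402344)
   0.034 92 [ 0.4969 -0.388   0.0414] ((497.51019287109375, -389.9428405761719), (3.7744851112365723, 30.95012092590332), 28.301733016967773)
bolt 494 [0.476  0.3499 0.0149] 0.025 ((473.2959899902344, 352.263427734375), (59.894168853759766, 21.63378143310547), 14.84761905670166)
   0.0 8 [0.4572 0.3406 0.0053] ((463.7920837402344, 342.41668701171875), (37.418758392333984, 10.516693115234375), 6.147071838378906)
   0.006 416 [0.4729 0.3484 0.0139] ((473.2959899902344, 352.263427734375), (59.894168853759766, 21.63378143310547), 14.84761905670166)
   0.02 70 [0.4963 0.3595 0.0222] ((496.4880065917969, 359.8251953125), (9.720102310180664, 14.756265640258789), 23.769498825073242)
```

Run:
```python
from h import *
st();go(.687,-.0245,.193,YB)
for n in('scene','side'):
    a=np.load(n+'0.npz');P=cloud(a['d'],a['K'],a['T']);z=P[...,2]
    m=(z>.205)&(z<.225)&(P[...,0]>.63)&(P[...,0]<.72)&(abs(P[...,1])<.06);print(n,m.sum(),P[m].mean(0).round(4))
```

```text
t 1.7 [0.5593 0.0392 0.3595] yaw_y 1.353 tilt 0.001 F [-0.3  0.4 -0.7] w 1.000 g 0.0
go (0.687, -0.0245, 0.193) -> x -13.9 y -3.5 z 16.6 turn 0.00 rows 5.0 1.0 | q6 -1.42
scene 17 [ 0.6833 -0.0255  0.2142]
side 22 [ 0.6868 -0.0289  0.2135]
```

```bash
python3 -m crank '[{"x":-4,"y":-1.0,"z":1.5,"turn":0},{"x":-4,"y":-1.0,"z":1.5,"turn":0},{"x":-4,"y":-1.0,"z":2,"turn":0},{"x":-1.8,"y":-0.6,"z":2,"turn":0},{"x":0,"y":0,"z":0,"turn":0}]' >/dev/null
python3 -m crank '[{"x":0,"y":0,"z":3,"turn":0},{"x":0,"y":0,"z":3,"turn":0},{"x":0,"y":0,"z":2,"turn":0},{"x":0,"y":0,"z":1.6,"turn":0},{"x":0,"y":0,"z":0,"turn":0}]'
python3 - <<'E'
from h import *
st();go(.686,-.026,.193)
E
```

```text
time: 2.7
tool_pos: [0.6841, -0.0246, 0.192]
tool_rot: [-0.002, 0.111, 0.994, 0.0]
contact_force: [0.3, -0.3, -0.6]
gripper_width: 1.002
grasp_force: 0.0
t 2.7 [ 0.6841 -0.0246  0.192 ] yaw_y 1.348 tilt 0.004 F [ 0.3 -0.3 -0.6] w 1.002 g 0.0
go (0.686, -0.026, 0.193) -> x -0.2 y -0.1 z -0.1 turn 0.00 rows 1.0 0.0 | q6 -1.49
```

```bash
python3 -m crank '[{"x":0,"y":0,"z":0,"turn":0},{"x":0,"y":0,"z":0,"turn":0},{"x":0,"y":0,"z":0,"turn":0},{"x":0,"y":0,"z":0,"turn":0},{"x":0,"y":0,"z":0,"turn":0}]' 0
python3 -m crank '[{"x":0,"y":0,"z":0,"turn":0},{"x":0,"y":0,"z":0,"turn":0},{"x":0,"y":0,"z":0,"turn":0}]' 0
python3 - <<'E'
from h import *
st();im,d,K,T=grab('wrist','w3.png');p,R,s=pose()
o=np.array([.664,-.001]);
for k in range(0,6):
    b=-.215+ -.58-(.99)*k/5
    q=o+.032*np.array([np.cos(b),np.sin(b)]); q=np.append(q,p[2]); print(k,q.round(4),(R.T@(q-p)*100).round(2))
E
```

```text
time: 3.2
tool_pos: [0.6863, -0.0247, 0.1951]
tool_rot: [0.001, 0.111, 0.994, 0.001]
contact_force: [3.7, 19.1, 3.8]
gripper_width: 0.146
grasp_force: 11.6
time: 3.5
tool_pos: [0.6862, -0.0247, 0.1953]
tool_rot: [0.0, 0.111, 0.994, 0.001]
contact_force: [-0.6, 4.9, 5.5]
gripper_width: 0.127
grasp_force: 58.7
t 3.5 [ 0.6862 -0.0247  0.1953] yaw_y 1.348 tilt 0.002 F [-0.6  4.9  5.5] w 0.127 g 58.7
0 [ 0.6864 -0.0238  0.1952] [-0.01  0.09  0.  ]
1 [ 0.6815 -0.0278  0.1952] [ 0.39 -0.41 -0.  ]
2 [ 0.6759 -0.0307  0.1952] [ 0.87 -0.82 -0.  ]
3 [ 0.6698 -0.0325  0.1952] [ 1.43 -1.12 -0.  ]
4 [ 0.6635 -0.033   0.1952] [ 2.03 -1.31 -0.  ]
5 [ 0.6572 -0.0323  0.1952] [ 2.66 -1.38 -0.  ]
```

View pics/w3.png

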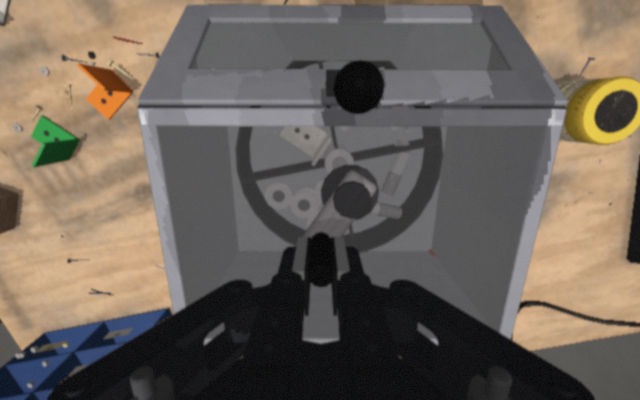

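The grip is held at (320,258), with the hub at (350,190). The sample bracket is at (305,145), left of the front, so the carousel needs about -1 rad.

```bash
python3 -m crank '[{"x":0.2,"y":-0.25,"z":0,"turn":0},{"x":0.2,"y":-0.25,"z":0,"turn":0},{"x":0.24,"y":-0.2,"z":0,"turn":0},{"x":0.24,"y":-0.2,"z":0,"turn":0},{"x":0.28,"y":-0.15,"z":0,"turn":0}]'
python3 - <<'E'
from h import *
st()
E
python3 -m crank '[{"x":0.28,"y":-0.15,"z":0,"turn":0},{"x":0.3,"y":-0.1,"z":0,"turn":0},{"x":0.3,"y":-0.1,"z":0,"turn":0},{"x":0.32,"y":-0.04,"z":0,"turn":0},{"x":0.31,"y":-0.03,"z":0,"turn":0}]'
python3 -m crank '[{"x":0,"y":0,"z":0,"turn":0},{"x":0,"y":0,"z":0,"turn":0}]'
python3 - <<'E'
from h import *
st()
im,d,K,T=grab('wrist','w4.png')
E
```

```text
time: 4.05
tool_pos: [0.6754, -0.0331, 0.1953]
tool_rot: [0.005, 0.111, 0.994, 0.0]
contact_force: [7.9, 2.0, 0.7]
gripper_width: 0.122
grasp_force: 59.6
t 4.0 [ 0.6754 -0.0331  0.1953] yaw_y 1.348 tilt 0.010 F [7.9 2.  0.7] w 0.122 g 59.6
time: 4.55
tool_pos: [0.6605, -0.0333, 0.1953]
tool_rot: [0.006, 0.112, 0.994, 0.001]
contact_force: [11.3, 6.8, -0.7]
gripper_width: 0.126
grasp_force: 59.5
time: 4.75
tool_pos: [0.6595, -0.033, 0.1953]
tool_rot: [0.004, 0.111, 0.994, 0.001]
contact_force: [9.2, 5.0, 0.2]
gripper_width: 0.127
grasp_force: 59.5
t 4.8 [ 0.6595 -0.033   0.1953] yaw_y 1.348 tilt 0.009 F [9.2 5.  0.2] w 0.127 g 59.5
```

View pics/w4.png

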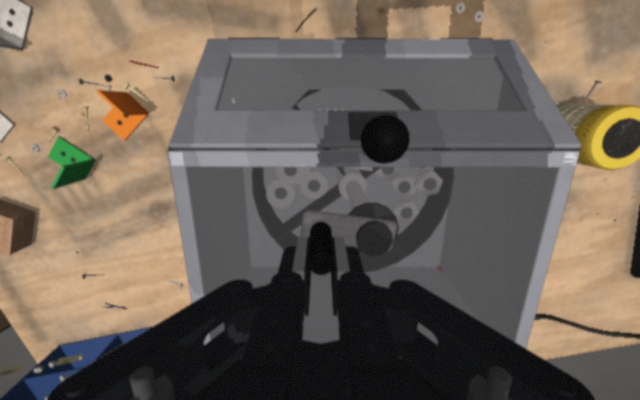

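```bash
python3 -m crank '[{"x":0.25,"y":0.02,"z":0,"turn":0},{"x":0.03,"y":0,"z":0,"turn":0},{"x":0,"y":0,"z":0,"turn":0}]'
python3 - <<'E'
from h import *
p=pose()[0];a=np.arctan2(p[1]+.0014,p[0]-.6643);print('theta',a+.215+np.pi/2)
E
```

```text
time: 5.1
tool_pos: [0.6583, -0.0324, 0.1954]
tool_rot: [0.006, 0.112, 0.994, 0.001]
contact_force: [13.8, 5.2, -2.5]
gripper_width: 0.132
grasp_force: 43.6
theta 0.022832535352468097
```

```bash
python3 -m crank '[{"x":0,"y":0,"z":0,"turn":0},{"x":0,"y":0,"z":0,"turn":0},{"x":0,"y":0,"z":0,"turn":0},{"x":0,"y":0,"z":0,"turn":0},{"x":0,"y":0,"z":-1.5,"turn":0}]' 100
python3 -m crank '[{"x":0,"y":0,"z":-3,"turn":0},{"x":0,"y":0,"z":-3,"turn":0},{"x":0,"y":0,"z":0,"turn":0}]' >/dev/null
python3 - <<'E'
from h import *
st();go(.6066,.0112,.174,YB)
im,d,K,T=grab('wrist');P=cloud(d,K,T);z=P[...,2]
m=(z>.208)&(z<.225)&(abs(P[...,0]-.66)<.06)&(abs(P[...,1])<.06);print(m.sum(),P[m].mean(0))
m=(z>.18)&(z<.207)&(P[...,0]<.625)&(P[...,0]>.58)&(abs(P[...,1])<.04);print(m.sum(),P[m].mean(0),P[m].min(0),P[m].max(0))
E
```

```text
time: 5.6
tool_pos: [0.6521, -0.033, 0.2066]
tool_rot: [-0.003, 0.111, 0.994, -0.0]
contact_force: [-0.4, -0.9, -0.5]
gripper_width: 0.963
grasp_force: 0.0
t 5.9 [ 0.6564 -0.0335  0.2771] yaw_y 1.348 tilt 0.011 F [0.  0.3 0.2] w 0.999 g 0.0
go (0.6066, 0.0112, 0.174) -> x 6.0 y 3.3 z 10.2 turn -0.00 rows 3.0 1.0 | q6 -1.51
264 [ 0.65151882 -0.03147961  0.21688945]
780 [0.60699125 0.00976499 0.19963959] [ 0.59612566 -0.0011337   0.19079785] [0.61953607 0.02250226 0.20492168]
```

```bash
python3 -m crank '[{"x":3,"y":1.6,"z":0,"turn":0},{"x":3,"y":1.6,"z":0,"turn":0},{"x":0,"y":0,"z":3.5,"turn":0},{"x":0,"y":0,"z":3.5,"turn":0},{"x":0,"y":0,"z":3.1,"turn":0}]' >/dev/null
python3 -m crank '[{"x":0,"y":0,"z":0,"turn":0},{"x":0,"y":0,"z":0,"turn":0}]'
python3 - <<'E'
from h import *
go(.607,.0108,.174,YB)
E
```

```text
time: 6.65
tool_pos: [0.6019, 0.0115, 0.1678]
tool_rot: [-0.001, 0.111, 0.994, -0.0]
contact_force: [-0.7, -0.1, 0.0]
gripper_width: 1.001
grasp_force: 0.0
go (0.607, 0.0108, 0.174) -> x -0.5 y 0.0 z -0.6 turn -0.00 rows 1.0 1.0 | q6 -1.45
```

```bash
python3 -m crank '[{"x":-0.5,"y":0,"z":-0.6,"turn":0},{"x":0,"y":0,"z":0,"turn":0}]' >/dev/null
python3 -m crank '[{"x":0,"y":0,"z":0,"turn":0},{"x":0,"y":0,"z":0,"turn":0},{"x":0,"y":0,"z":0,"turn":0},{"x":0,"y":0,"z":0,"turn":0},{"x":0,"y":0,"z":0,"turn":0}]' 0
python3 -m crank '[{"x":0,"y":0,"z":0,"turn":0},{"x":0,"y":0,"z":0,"turn":0}]'
python3 - <<'E'
from h import *
st();
prev=None
for a in np.arange(0,1.76,.25):
    q=.516-a; c=np.array([-.122+.128*np.sin(q),.08+.128*np.cos(q)])
    if prev is not None: print(round(a,2),'x +%.2f z %.2f'%(-(c-prev)[0]*100,-(c-prev)[1]*100), c.round(3))
    prev=c
E
```

```text
time: 7.35
tool_pos: [0.6074, 0.0115, 0.1746]
tool_rot: [0.0, 0.111, 0.994, 0.001]
contact_force: [-0.7, 4.6, 2.2]
gripper_width: 0.245
grasp_force: 58.5
time: 7.55
tool_pos: [0.6074, 0.0115, 0.1746]
tool_rot: [0.0, 0.111, 0.994, 0.001]
contact_force: [0.3, 5.4, 2.3]
gripper_width: 0.244
grasp_force: 58.6
t 7.5 [0.6074 0.0115 0.1746] yaw_y 1.348 tilt 0.002 F [0.3 5.4 2.3] w 0.244 g 58.6
0.25 x +2.95 z -1.22 [-0.088  0.203]
0.5 x +3.16 z -0.45 [-0.12   0.208]
0.75 x +3.17 z 0.35 [-0.152  0.205]
1.0 x +2.99 z 1.12 [-0.182  0.193]
1.25 x +2.62 z 1.83 [-0.208  0.175]
1.5 x +2.08 z 2.42 [-0.229  0.151]
1.75 x +1.42 z 2.86 [-0.243  0.122]
```

```bash
python3 -m crank '[{"x":1.4,"y":0,"z":-0.7,"turn":0},{"x":1.5,"y":0,"z":-0.5,"turn":0},{"x":1.6,"y":0,"z":-0.3,"turn":0},{"x":1.6,"y":0,"z":-0.15,"turn":0},{"x":1.6,"y":0,"z":0.1,"turn":0}]'
python3 -m crank '[{"x":1.6,"y":0,"z":0.25,"turn":0},{"x":1.5,"y":0,"z":0.5,"turn":0},{"x":1.5,"y":0,"z":0.6,"turn":0},{"x":1.3,"y":0,"z":0.9,"turn":0},{"x":1.3,"y":0,"z":0.9,"turn":0}]'
python3 -m crank '[{"x":1.05,"y":0,"z":1.2,"turn":0},{"x":1.05,"y":0,"z":1.2,"turn":0},{"x":0.8,"y":0,"z":1.3,"turn":0},{"x":0.6,"y":0,"z":1.3,"turn":0},{"x":0,"y":0,"z":0,"turn":0}]'
```

```text
time: 8.05
tool_pos: [0.5315, 0.0283, 0.1893]
tool_rot: [-0.0, 0.111, 0.994, 0.001]
contact_force: [-0.4, 0.1, -0.2]
gripper_width: 0.156
grasp_force: 0.0
time: 8.55
tool_pos: [0.4613, 0.0427, 0.1579]
tool_rot: [0.0, 0.111, 0.994, -0.001]
contact_force: [0.2, 0.3, -0.0]
gripper_width: 0.002
grasp_force: 0.0
time: 9.05
tool_pos: [0.4257, 0.051, 0.1057]
tool_rot: [-0.002, 0.111, 0.994, -0.0]
contact_force: [0.8, -0.6, -1.0]
gripper_width: -0.004
grasp_force: 0.0
```

```bash
python3 -m crank '[{"x":1,"y":0,"z":-3,"turn":0},{"x":0,"y":0,"z":-4,"turn":0},{"x":0,"y":0,"z":-4,"turn":0},{"x":0,"y":0,"z":-4,"turn":0},{"x":0,"y":0,"z":0,"turn":0}]' 100
python3 - <<'E'
from h import *
im,d,K,T=grab('wrist','w5.png');P=cloud(d,K,T)
o=np.array([.6643,-.0014]);c,s=np.cos(-.215),np.sin(-.215)
Q=P.copy();Q[...,0]=c*(P[...,0]-o[0])+s*(P[...,1]-o[1]);Q[...,1]=-s*(P[...,0]-o[0])+c*(P[...,1]-o[1])
m=(im.max(-1)<70)&(abs(Q[...,1])<.03)&(Q[...,2]>.1)&(Q[...,2]<.225)&(Q[...,0]<-.04)&(Q[...,0]>-.26)
print(m.sum(),Q[m].mean(0),Q[m].min(0),Q[m].max(0));st()
E
```

```text
time: 9.55
tool_pos: [0.4216, 0.0529, 0.2663]
tool_rot: [0.007, 0.111, 0.994, 0.0]
contact_force: [0.5, -0.3, 0.6]
gripper_width: 0.846
grasp_force: 0.0
1136 [-0.0851912  -0.0042878   0.12886795] [-0.10920432 -0.02999657  0.10236128] [-0.0693722   0.02995234  0.14919019]
t 9.6 [0.4203 0.053  0.2629] yaw_y 1.348 tilt 0.008 F [-0.8 -0.  -0.8] w 0.923 g 0.0
```

View pics/w5.png

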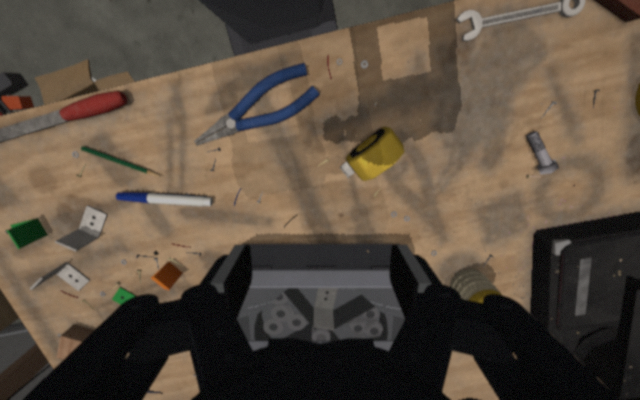

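The bracket and bolt positions are unchanged. The front of the bin is hidden behind the fingers, so I'll find the knob with the scene and side cameras.

```bash
cat >> h.py <<'E'
O=np.array([.6643,-.0014])
def tobin(P):
    c,s=np.cos(-.215),np.sin(-.215);Q=P.copy();x=P[...,0]-O[0];y=P[...,1]-O[1]
    Q[...,0]=c*x+s*y;Q[...,1]=-s*x+c*y;return Q
def frombin(x,y,z):
    c,s=np.cos(-.215),np.sin(-.215);return O[0]+c*x-s*y,O[1]+s*x+c*y,z
def knob():
    for n in('scene','side'):
        im,d,K,T=grab(n);Q=tobin(cloud(d,K,T))
        for a in np.arange(0,1.8,.05):
            q=.516-a;k=np.array([-.122+.128*np.sin(q),0,.08+.128*np.cos(q)])
            m=(np.linalg.norm(Q-k,axis=-1)<.016)
            if m.sum()>12: print(n,'%.2f'%a,m.sum(),Q[m].mean(0).round(3),im[m].mean().round())
E
python3 - <<'E'
from h import *
knob()
im,d,K,T=grab('scene');cv2.imwrite('pics/s5.png',cv2.resize(im[110:250,250:410],(640,560),interpolation=3)[:,:,::-1])
E
```

```text
scene 0.00 34 [-0.063 -0.004  0.195] 91.0
scene 0.05 38 [-0.064 -0.004  0.197] 91.0
scene 0.10 33 [-0.065 -0.004  0.198] 89.0
scene 0.15 21 [-0.068 -0.002  0.198] 87.0
side 0.00 46 [-0.059 -0.007  0.194] 61.0
side 0.05 38 [-0.06  -0.007  0.195] 58.0
side 0.10 21 [-0.063 -0.005  0.197] 65.0
```

View pics/s5.png

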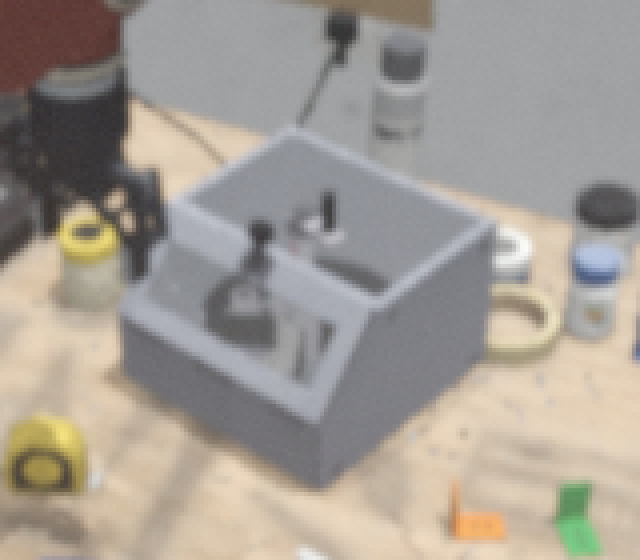

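The scene crop shows the door shut again, knob at (262,235): the grip slipped off. I'll re-grip slightly lower and pull slower.

Run:
```python
from h import *
st();go(*frombin(-.059,-.002,.262),YB)
```

```text
t 9.8 [0.4177 0.0532 0.2572] yaw_y 1.348 tilt 0.002 F [-0.1  0.4 -0.3] w 1.001 g 0.0
go (np.float64(0.6062316978851936), np.float64(0.00923354548133243), 0.262) -> x -19.4 y -0.1 z -0.5 turn -0.00 rows 4.0 1.0 | q6 -1.40
```

```bash
python3 -m crank '[{"x":-4.8,"y":0,"z":-0.5,"turn":0},{"x":-4.8,"y":-0.1,"z":0,"turn":0},{"x":-4.8,"y":0,"z":0,"turn":0},{"x":-4.8,"y":0,"z":0,"turn":0},{"x":0,"y":0,"z":0,"turn":0}]' >/dev/null
python3 -m crank '[{"x":0,"y":0,"z":2.5,"turn":0},{"x":0,"y":0,"z":2.5,"turn":0},{"x":0,"y":0,"z":2.5,"turn":0},{"x":0,"y":0,"z":0,"turn":0},{"x":0,"y":0,"z":0,"turn":0}]'
python3 - <<'E'
from h import *
st();go(*frombin(-.059,-.002,.171),YB)
E
```

```text
time: 10.75
tool_pos: [0.604, 0.01, 0.1872]
tool_rot: [-0.001, 0.111, 0.994, -0.0]
contact_force: [-0.3, -0.5, -0.0]
gripper_width: 0.999
grasp_force: 0.0
t 10.8 [0.604  0.01   0.1872] yaw_y 1.348 tilt 0.003 F [-0.3 -0.5 -0. ] w 0.999 g 0.0
go (np.float64(0.6062316978851936), np.float64(0.00923354548133243), 0.171) -> x -0.2 y -0.0 z 1.6 turn -0.00 rows 1.0 1.0 | q6 -1.45
```

```bash
python3 -m crank '[{"x":-0.2,"y":0,"z":1.6,"turn":0},{"x":0,"y":0,"z":0,"turn":0}]' >/dev/null
python3 -m crank '[{"x":0,"y":0,"z":0,"turn":0},{"x":0,"y":0,"z":0,"turn":0},{"x":0,"y":0,"z":0,"turn":0},{"x":0,"y":0,"z":0,"turn":0},{"x":0,"y":0,"z":0,"turn":0}]' 0
python3 -m crank '[{"x":0,"y":0,"z":0,"turn":0},{"x":0,"y":0,"z":0,"turn":0},{"x":0.35,"y":0,"z":-0.2,"turn":0},{"x":0.35,"y":0,"z":-0.18,"turn":0},{"x":0.35,"y":0,"z":-0.17,"turn":0}]'
python3 -m crank '[{"x":0.35,"y":0,"z":-0.17,"turn":0},{"x":0.7,"y":0,"z":-0.3,"turn":0},{"x":0.7,"y":0,"z":-0.25,"turn":0},{"x":0.7,"y":0,"z":-0.22,"turn":0},{"x":0,"y":0,"z":0,"turn":0}]'
```

```text
time: 11.45
tool_pos: [0.6078, 0.0114, 0.1733]
tool_rot: [0.001, 0.111, 0.994, 0.002]
contact_force: [0.9, 7.2, 1.5]
gripper_width: 0.247
grasp_force: 58.5
time: 11.95
tool_pos: [0.5979, 0.0137, 0.1785]
tool_rot: [0.002, 0.111, 0.994, 0.002]
contact_force: [3.9, 5.7, -0.8]
gripper_width: 0.243
grasp_force: 58.6
time: 12.45
tool_pos: [0.5722, 0.0195, 0.1862]
tool_rot: [-0.0, 0.112, 0.994, 0.002]
contact_force: [1.7, 7.0, -4.7]
gripper_width: 0.24
grasp_force: 59.5
```

```bash
python3 -m crank '[{"x":0.8,"y":0,"z":-0.17,"turn":0},{"x":0.8,"y":0,"z":-0.12,"turn":0},{"x":0.8,"y":0,"z":-0.05,"turn":0},{"x":0.8,"y":0,"z":0,"turn":0},{"x":0.8,"y":0,"z":0.05,"turn":0}]'
python3 -m crank '[{"x":0.8,"y":0,"z":0.1,"turn":0},{"x":0.8,"y":0,"z":0.17,"turn":0},{"x":0.8,"y":0,"z":0.22,"turn":0},{"x":0.8,"y":0,"z":0.27,"turn":0},{"x":0.8,"y":0,"z":0.32,"turn":0}]'
```

```text
time: 12.95
tool_pos: [0.5332, 0.0266, 0.1896]
tool_rot: [-0.0, 0.111, 0.994, 0.0]
contact_force: [0.3, 0.0, -0.2]
gripper_width: 0.012
grasp_force: 0.0
time: 13.45
tool_pos: [0.4943, 0.0349, 0.1792]
tool_rot: [0.0, 0.111, 0.994, -0.0]
contact_force: [-0.1, -0.3, -0.5]
gripper_width: -0.0
grasp_force: 0.0
```

```bash
python3 -m crank '[{"x":0,"y":0,"z":-4,"turn":0},{"x":0,"y":0,"z":-4,"turn":0}]'
python3 - <<'E'
from h import *
knob();st();go(*frombin(-.034,-.002,.26),YB)
E
```

```text
time: 13.65
tool_pos: [0.493, 0.035, 0.2578]
tool_rot: [-0.002, 0.111, 0.994, -0.0]
contact_force: [1.6, -0.4, 0.5]
gripper_width: -0.003
grasp_force: 0.0
scene 0.00 38 [-0.063 -0.004  0.196] 92.0
scene 0.05 39 [-0.064 -0.004  0.196] 90.0
scene 0.10 31 [-0.066 -0.004  0.197] 87.0
scene 0.15 20 [-0.067 -0.003  0.199] 82.0
side 0.00 47 [-0.059 -0.006  0.194] 60.0
side 0.05 38 [-0.06  -0.006  0.195] 58.0
side 0.10 23 [-0.063 -0.005  0.196] 61.0
t 13.8 [0.4975 0.0347 0.2662] yaw_y 1.348 tilt 0.012 F [-0.2  0.3  1.1] w 0.001 g 0.0
go (np.float64(0.6306561077403652), np.float64(0.003899859773812874), 0.26) -> x -13.7 y -0.1 z 0.8 turn -0.00 rows 3.0 1.0 | q6 -1.43
```

```bash
python3 -m crank '[{"x":-4.6,"y":-0.1,"z":0,"turn":0},{"x":-4.6,"y":0,"z":0,"turn":0},{"x":-4.6,"y":0,"z":0,"turn":0},{"x":0,"y":0,"z":0,"turn":0},{"x":0,"y":0,"z":0,"turn":0}]' 0
python3 -m crank '[{"x":0,"y":0,"z":2.5,"turn":0},{"x":0,"y":0,"z":2.5,"turn":0},{"x":0,"y":0,"z":1.8,"turn":0},{"x":0,"y":0,"z":0,"turn":0},{"x":0,"y":0,"z":0,"turn":0}]'
python3 - <<'E'
from h import *
st();print(tobin(pose()[0]))
E
```

```text
time: 14.25
tool_pos: [0.6291, 0.0032, 0.2572]
tool_rot: [-0.002, 0.111, 0.994, 0.0]
contact_force: [-0.5, 0.4, -0.9]
gripper_width: 0.0
grasp_force: 0.0
time: 14.75
tool_pos: [0.6288, 0.0036, 0.1919]
tool_rot: [0.0, 0.111, 0.994, -0.0]
contact_force: [0.1, -0.4, 0.2]
gripper_width: -0.002
grasp_force: 0.0
t 14.8 [0.6288 0.0036 0.1919] yaw_y 1.348 tilt 0.000 F [ 0.1 -0.4  0.2] w -0.002 g 0.0
[-0.0357533  -0.00270164  0.1919363 ]
```

```bash
python3 -m crank '[{"x":0.8,"y":0,"z":-0.1,"turn":0},{"x":1,"y":0,"z":-0.2,"turn":0},{"x":1,"y":0,"z":-0.2,"turn":0},{"x":1,"y":0,"z":-0.2,"turn":0},{"x":1,"y":0,"z":0,"turn":0}]'
python3 -m crank '[{"x":1,"y":0,"z":0,"turn":0},{"x":1,"y":0,"z":0,"turn":0},{"x":1,"y":0,"z":0,"turn":0},{"x":1,"y":0,"z":0,"turn":0},{"x":0,"y":0,"z":0,"turn":0}]'
python3 - <<'E'
from h import *
print(tobin(pose()[0]));knob()
E
```

```text
time: 15.25
tool_pos: [0.5822, 0.0141, 0.2]
tool_rot: [0.001, 0.111, 0.994, 0.0]
contact_force: [1.1, -0.8, 0.9]
gripper_width: -0.002
grasp_force: 0.5
time: 15.75
tool_pos: [0.542, 0.0232, 0.1978]
tool_rot: [-0.001, 0.111, 0.994, 0.0]
contact_force: [0.3, 0.2, 0.0]
gripper_width: 0.003
grasp_force: 0.0
[-0.12473976 -0.00206935  0.19776764]
scene 0.55 29 [-0.133 -0.005  0.21 ] 99.0
scene 0.60 31 [-0.134 -0.004  0.21 ] 101.0
scene 0.65 37 [-0.139 -0.004  0.209] 96.0
scene 0.70 40 [-0.145 -0.004  0.209] 86.0
scene 0.75 42 [-0.155 -0.003  0.209] 72.0
scene 0.80 38 [-0.157 -0.004  0.209] 66.0
scene 0.85 25 [-0.16  -0.003  0.208] 64.0
scene 0.90 13 [-0.163 -0.003  0.206] 66.0
side 0.45 16 [-0.118 -0.01   0.207] 78.0
side 0.50 22 [-0.121 -0.01   0.207] 77.0
side 0.55 23 [-0.126 -0.009  0.206] 74.0
side 0.60 25 [-0.136 -0.006  0.206] 65.0
side 0.65 31 [-0.142 -0.006  0.205] 54.0
side 0.70 45 [-0.149 -0.006  0.207] 48.0
side 0.75 48 [-0.152 -0.006  0.207] 47.0
side 0.80 35 [-0.154 -0.006  0.207] 44.0
side 0.85 18 [-0.158 -0.005  0.207] 50.0
```

Pushing works: the door is at about 0.75. I'll carry on past 0.8 so that it sinks by itself.

```bash
python3 -m crank '[{"x":1,"y":0,"z":0,"turn":0},{"x":1,"y":0,"z":0.1,"turn":0},{"x":1,"y":0,"z":0.2,"turn":0},{"x":1,"y":0,"z":0.2,"turn":0},{"x":0,"y":0,"z":-4,"turn":0}]'
python3 -m crank '[{"x":0,"y":0,"z":-4,"turn":0},{"x":0,"y":0,"z":0,"turn":0},{"x":0,"y":0,"z":0,"turn":0},{"x":0,"y":0,"z":0,"turn":0},{"x":0,"y":0,"z":0,"turn":0}]' 100
python3 - <<'E'
from h import *
st();knob()
# bracket A: leg mid, foot
A=np.array([.4512,-.3175]);Af=np.array([.4355,-.3054]);B=np.array([.4972,-.3882]);Bf=np.array([.5158,-.3799])
for n,l,f in(('A',A,Af),('B',B,Bf)):
    e=l-f;print(n,np.linalg.norm(e),'normal yaw',np.arctan2(e[1],e[0]))
    go(*l,.15,np.arctan2(e[1],e[0]))
E
```

```text
time: 16.35
tool_pos: [0.4984, 0.0324, 0.2254]
tool_rot: [-0.008, 0.111, 0.994, -0.0]
contact_force: [0.1, -0.1, 0.1]
gripper_width: 0.002
grasp_force: 0.0
time: 16.85
tool_pos: [0.5034, 0.0317, 0.2713]
tool_rot: [-0.002, 0.111, 0.994, -0.0]
contact_force: [0.8, -0.1, -0.4]
gripper_width: 0.85
grasp_force: 0.0
t 16.9 [0.5034 0.0317 0.2713] yaw_y 1.348 tilt 0.003 F [ 0.8 -0.1 -0.4] w 0.850 g 0.0
scene 1.60 20 [-0.238 -0.001  0.131] 99.0
scene 1.65 33 [-0.241 -0.002  0.13 ] 89.0
scene 1.70 44 [-0.244 -0.002  0.128] 84.0
scene 1.75 44 [-0.245 -0.001  0.127] 84.0
side 1.60 21 [-0.238 -0.002  0.13 ] 81.0
side 1.65 36 [-0.239 -0.003  0.128] 67.0
side 1.70 47 [-0.24  -0.004  0.126] 65.0
side 1.75 45 [-0.24  -0.004  0.126] 63.0
A 0.019821705274773907 normal yaw -0.6566184189663761
go (np.float64(0.4512), np.float64(-0.3175), 0.15) -> x -2.6 y -35.2 z 12.2 turn -1.14 rows 8.0 8.0 | q6 -1.43
B 0.02036786684952555 normal yaw -2.7218728116658792
go (np.float64(0.4972), np.float64(-0.3882), 0.15) -> x -8.7 y -41.1 z 12.2 turn 0.93 rows 9.0 7.0 | q6 -1.43
```

Run:
```python
from h import *
im,d,K,T=grab('side');P=cloud(d,K,T);h=cv2.cvtColor(im,cv2.COLOR_RGB2HSV)
m=((h[...,1]>130)&(h[...,0]>5)&(h[...,0]<85)&(P[...,2]>.001)&(P[...,2]<.06)&(P[...,1]<-.15)).astype(np.uint8)
nn,l,s,c=cv2.connectedComponentsWithStats(m)
for i in range(1,nn):
    if s[i,4]>25:Q=P[l==i];print(c[i].round(),Q.mean(0).round(3),Q.min(0).round(3),Q.max(0).round(3))
go(.4512,-.3175,.16,-.78);go(.4972,-.3882,.16,.53)
```

```text
[343. 271.] [ 0.544 -0.226  0.012] [ 0.524 -0.258  0.001] [ 0.57  -0.175  0.049]
[367. 287.] [ 0.585 -0.308  0.012] [ 0.558 -0.334  0.002] [ 0.601 -0.291  0.041]
[325. 328.] [ 0.426 -0.399  0.012] [ 0.413 -0.428  0.001] [ 0.438 -0.384  0.042]
[296. 358.] [ 0.336 -0.45   0.006] [ 0.314 -0.464  0.001] [ 0.358 -0.434  0.046]
go (0.4512, -0.3175, 0.16) -> x -2.6 y -35.2 z 11.2 turn -1.01 rows 8.0 7.0 | q6 -1.43
go (0.4972, -0.3882, 0.16) -> x -8.6 y -41.1 z 11.2 turn 0.82 rows 9.0 6.0 | q6 -1.43
```

```bash
python3 -m crank '[{"x":-0.3,"y":-4.4,"z":0,"turn":0},{"x":-0.3,"y":-4.4,"z":0,"turn":0},{"x":-0.3,"y":-4.4,"z":0,"turn":0},{"x":-0.3,"y":-4.4,"z":1.5,"turn":0},{"x":-0.3,"y":-4.4,"z":2,"turn":0}]' 50 >/dev/null
python3 -m crank '[{"x":-0.3,"y":-4.4,"z":2,"turn":0},{"x":-0.4,"y":-4.4,"z":2,"turn":0},{"x":-0.4,"y":-4.4,"z":2,"turn":0},{"x":0,"y":0,"z":1.7,"turn":-0.14},{"x":0,"y":0,"z":0,"turn":-0.14}]' >/dev/null
python3 -m crank '[{"x":0,"y":0,"z":0,"turn":-0.14},{"x":0,"y":0,"z":0,"turn":-0.14},{"x":0,"y":0,"z":0,"turn":-0.14},{"x":0,"y":0,"z":0,"turn":-0.14},{"x":0,"y":0,"z":0,"turn":-0.14}]' >/dev/null
python3 -m crank '[{"x":0,"y":0,"z":0,"turn":0},{"x":0,"y":0,"z":0,"turn":0}]'
cat >> h.py <<'E'
def legs(save=None,cx=(.36,.62),cy=(-.47,-.22)):
    im,d,K,T=grab('wrist',save);P=cloud(d,K,T);z=P[...,2];im=im.astype(int);sat=im.max(-1)-im.min(-1)
    m=((z>.008)&(z<.06)&(sat<40)&(im.max(-1)>70)&(P[...,0]>cx[0])&(P[...,0]<cx[1])&(P[...,1]>cy[0])&(P[...,1]<cy[1])).astype(np.uint8)
    nn,l,s,c=cv2.connectedComponentsWithStats(m)
    for i in range(1,nn):
        if s[i,4]>60:
            Q=P[l==i];r=cv2.minAreaRect((Q[:,:2]*1000).astype(np.float32));(w,h),a=r[1],r[2]
            if w>h:a+=90
            print('leg',c[i].round(),s[i,4],Q.mean(0).round(4),'zmax %.3f'%Q[:,2].max(),'sizes',np.round(r[1]),'centre',np.round(r[0],1),'normal %.3f'%np.radians(a))
E
python3 - <<'E'
from h import *
st();legs('w6.png')
E
```

```text
time: 18.7
tool_pos: [0.4519, -0.3173, 0.1609]
tool_rot: [-0.0, -0.368, 0.93, 0.0]
contact_force: [0.4, 0.1, 0.3]
gripper_width: 0.501
grasp_force: 0.0
t 18.7 [ 0.4519 -0.3173  0.1609] yaw_y 2.325 tilt 0.001 F [0.4 0.1 0.3] w 0.501 g 0.0
leg [230. 173.] 210 [ 0.4968 -0.3917  0.0411] zmax 0.047 sizes [ 4. 30.] centre [ 497.  -390.8] normal 0.496
leg [320. 188.] 128 [ 0.4498 -0.3209  0.0418] zmax 0.048 sizes [30.  3.] centre [ 451.  -319.6] normal 2.410
```

View pics/w6.png

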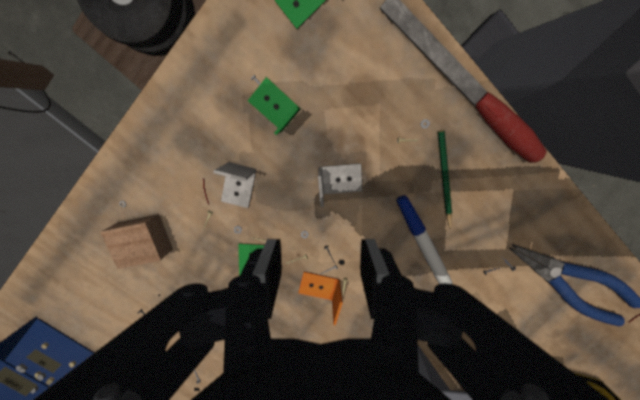

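The wrist view shows bracket A's leg at (320,188) with its foot to the right, and bracket B at (238,180). Both are grey; the green and orange ones are separate. I'll descend on A.

Run:
```python
from h import *
go(.4507,-.3195,.013,2.40)
```

```text
go (0.4507, -0.3195, 0.013) -> x 0.2 y -0.1 z 14.8 turn -0.07 rows 3.0 1.0 | q6 -3.07
```

```bash
python3 -m crank '[{"x":0.2,"y":-0.1,"z":4,"turn":0},{"x":0,"y":0,"z":4,"turn":0},{"x":0,"y":0,"z":3.5,"turn":0},{"x":0,"y":0,"z":2,"turn":0},{"x":0,"y":0,"z":1.2,"turn":0}]' >/dev/null
python3 -m crank '[{"x":0,"y":0,"z":0,"turn":0},{"x":0,"y":0,"z":0,"turn":0}]'
python3 -m crank '[{"x":0,"y":0,"z":0,"turn":0},{"x":0,"y":0,"z":0,"turn":0},{"x":0,"y":0,"z":0,"turn":0},{"x":0,"y":0,"z":0,"turn":0},{"x":0,"y":0,"z":0,"turn":0}]' 0
python3 -m crank '[{"x":0,"y":0,"z":0,"turn":0},{"x":0,"y":0,"z":-2,"turn":0},{"x":0,"y":0,"z":-4,"turn":0},{"x":0,"y":0,"z":-4,"turn":0},{"x":0,"y":0,"z":-4,"turn":0}]'
```

```text
time: 19.45
tool_pos: [0.4519, -0.3201, 0.0153]
tool_rot: [0.0, -0.369, 0.929, -0.001]
contact_force: [0.8, 0.5, 0.1]
gripper_width: 0.499
grasp_force: 0.0
time: 19.95
tool_pos: [0.4521, -0.3202, 0.0157]
tool_rot: [0.001, -0.37, 0.929, -0.001]
contact_force: [-0.3, -0.1, 5.6]
gripper_width: 0.022
grasp_force: 59.9
time: 20.45
tool_pos: [0.4506, -0.3189, 0.1549]
tool_rot: [-0.0, -0.37, 0.929, 0.001]
contact_force: [0.3, 0.4, -0.6]
gripper_width: 0.021
grasp_force: 59.0
```

```bash
python3 -m crank '[{"x":0,"y":0,"z":-3.5,"turn":0.14},{"x":0,"y":0,"z":-3.5,"turn":0.14},{"x":0,"y":0,"z":-3.5,"turn":0.14},{"x":0,"y":0,"z":0,"turn":0.14},{"x":0,"y":0,"z":0,"turn":0.14}]' >/dev/null
python3 -m crank '[{"x":0,"y":0,"z":0,"turn":0.14},{"x":0,"y":0,"z":0,"turn":0.14},{"x":0,"y":0,"z":0,"turn":0},{"x":0,"y":0,"z":0,"turn":0}]'
python3 - <<'E'
from h import *
st();go(*frombin(-.072,-.007,.26),YB)
E
```

```text
time: 21.35
tool_pos: [0.451, -0.3193, 0.2587]
tool_rot: [-0.0, 0.11, 0.994, 0.0]
contact_force: [0.3, 0.1, -1.8]
gripper_width: 0.025
grasp_force: 59.1
t 21.4 [ 0.451  -0.3193  0.2587] yaw_y 1.351 tilt 0.001 F [ 0.3  0.1 -1.8] w 0.025 g 59.1
go (np.float64(0.5924642676190004), np.float64(0.007122180078208287), 0.26) -> x -6.7 y 34.9 z -0.1 turn 0.00 rows 8.0 1.0 | q6 -2.10
```

```bash
python3 -m crank '[{"x":-0.8,"y":4.4,"z":0,"turn":0},{"x":-0.8,"y":4.4,"z":0,"turn":0},{"x":-0.8,"y":4.4,"z":0,"turn":0},{"x":-0.8,"y":4.4,"z":0,"turn":0},{"x":-0.8,"y":4.4,"z":0,"turn":0}]' >/dev/null
python3 -m crank '[{"x":-0.9,"y":4.4,"z":0,"turn":0},{"x":-0.9,"y":4.4,"z":0,"turn":0},{"x":-0.9,"y":4.1,"z":0,"turn":0},{"x":0,"y":0,"z":0,"turn":0},{"x":0,"y":0,"z":0,"turn":0}]'
python3 - <<'E'
from h import *
st();go(*frombin(-.072,-.007,.107),YB)
E
```

```text
time: 22.35
tool_pos: [0.5937, 0.0069, 0.2588]
tool_rot: [-0.0, 0.109, 0.994, -0.0]
contact_force: [-0.5, -0.6, -0.4]
gripper_width: 0.021
grasp_force: 59.2
t 22.4 [0.5937 0.0069 0.2588] yaw_y 1.352 tilt 0.001 F [-0.5 -0.6 -0.4] w 0.021 g 59.2
go (np.float64(0.5924642676190004), np.float64(0.007122180078208287), 0.107) -> x 0.1 y 0.0 z 15.2 turn 0.00 rows 4.0 1.0 | q6 -1.47
```

```bash
python3 -m crank '[{"x":0.1,"y":0,"z":3.5,"turn":0},{"x":0,"y":0,"z":3.5,"turn":0},{"x":0,"y":0,"z":3.5,"turn":0},{"x":0,"y":0,"z":3,"turn":0},{"x":0,"y":0,"z":1.6,"turn":0}]' >/dev/null
python3 -m crank '[{"x":0,"y":0,"z":0,"turn":0},{"x":0,"y":0,"z":0,"turn":0}]'
python3 -m crank '[{"x":0,"y":0,"z":0,"turn":0},{"x":0,"y":0,"z":0,"turn":0},{"x":0,"y":0,"z":0,"turn":0},{"x":0,"y":0,"z":0,"turn":0},{"x":0,"y":0,"z":0,"turn":0}]' 50
python3 -m crank '[{"x":0,"y":0,"z":-4,"turn":0},{"x":0,"y":0,"z":-4,"turn":0},{"x":0,"y":0,"z":-4,"turn":0},{"x":0,"y":0,"z":-3.5,"turn":0},{"x":0,"y":0,"z":0,"turn":0}]'
python3 - <<'E'
from h import *
st();legs('w7.png');go(.4969,-.3902,.26,.50);go(.4969,-.3902,.26)
E
```

```text
time: 23.05
tool_pos: [0.5934, 0.0056, 0.1095]
tool_rot: [0.001, 0.111, 0.994, -0.0]
contact_force: [0.7, -0.8, 0.2]
gripper_width: 0.026
grasp_force: 59.2
time: 23.55
tool_pos: [0.5929, 0.0064, 0.1086]
tool_rot: [0.0, 0.111, 0.994, -0.0]
contact_force: [-0.2, -0.2, -0.2]
gripper_width: 0.502
grasp_force: 0.0
time: 24.05
tool_pos: [0.5957, 0.0061, 0.271]
tool_rot: [0.006, 0.111, 0.994, -0.0]
contact_force: [1.2, 0.6, 1.2]
gripper_width: 0.505
grasp_force: 0.0
t 24.1 [0.5957 0.0061 0.271 ] yaw_y 1.348 tilt 0.012 F [1.2 0.6 1.2] w 0.505 g 0.0
leg [ 12. 156.] 126 [ 0.4944 -0.3837  0.0374] zmax 0.048 sizes [ 4. 31.] centre [ 497.4 -389.7] normal 0.496
go (0.4969, -0.3902, 0.26) -> x 0.8 y -40.8 z 0.7 turn 0.85 rows 9.0 6.0 | q6 -1.46
go (0.4969, -0.3902, 0.26) -> x 0.8 y -40.8 z 0.7 turn 0.00 rows 9.0 0.0 | q6 -1.46
```

View pics/w7.png

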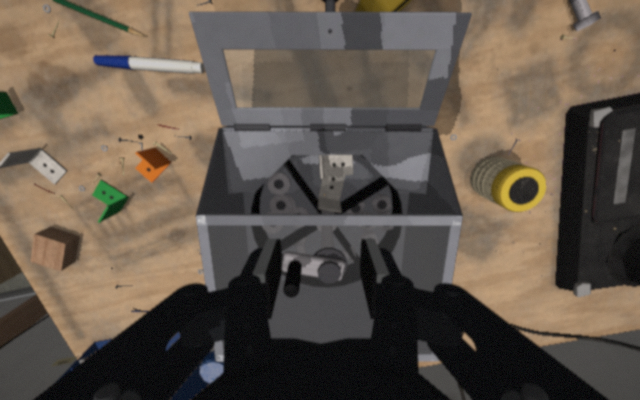

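Bracket A stands in the bracket bin at (335,162), in front of the sample. Bracket B is next.

```bash
python3 -m crank '[{"x":0.1,"y":-4.5,"z":0,"turn":0},{"x":0.1,"y":-4.5,"z":0,"turn":0},{"x":0.1,"y":-4.5,"z":0,"turn":0},{"x":0.1,"y":-4.5,"z":0,"turn":0},{"x":0.1,"y":-4.5,"z":0,"turn":0}]' >/dev/null
python3 -m crank '[{"x":0.1,"y":-4.5,"z":0,"turn":0},{"x":0.1,"y":-4.5,"z":1,"turn":0},{"x":0.1,"y":-4.5,"z":2,"turn":0},{"x":0,"y":-4.8,"z":2,"turn":0},{"x":0,"y":0,"z":2,"turn":0.14}]' >/dev/null
python3 -m crank '[{"x":0,"y":0,"z":2,"turn":0.14},{"x":0,"y":0,"z":1,"turn":0.14},{"x":0,"y":0,"z":0,"turn":0.14},{"x":0,"y":0,"z":0,"turn":0.14},{"x":0,"y":0,"z":0,"turn":0.14}]' >/dev/null
python3 -m crank '[{"x":0,"y":0,"z":0,"turn":0},{"x":0,"y":0,"z":0,"turn":0}]'
python3 - <<'E'
from h import *
st();legs('w8.png');go(.4969,-.3905,.014,.50)
E
```

```text
time: 25.8
tool_pos: [0.4946, -0.3875, 0.1626]
tool_rot: [-0.001, 0.505, 0.863, 0.0]
contact_force: [-0.8, 0.1, -0.1]
gripper_width: 0.499
grasp_force: 0.0
t 25.8 [ 0.4946 -0.3875  0.1626] yaw_y 0.511 tilt 0.002 F [-0.8  0.1 -0.1] w 0.499 g 0.0
leg [321. 193.] 106 [ 0.4962 -0.3884  0.0437] zmax 0.047 sizes [ 3. 30.] centre [ 497.2 -390. ] normal 0.496
go (0.4969, -0.3905, 0.014) -> x -0.4 y 0.1 z 14.9 turn 0.01 rows 3.0 1.0 | q6 -1.29
```

```bash
python3 -m crank '[{"x":-0.4,"y":0.1,"z":4,"turn":0},{"x":0,"y":0,"z":4,"turn":0},{"x":0,"y":0,"z":3.5,"turn":0},{"x":0,"y":0,"z":2.1,"turn":0},{"x":0,"y":0,"z":1.1,"turn":0}]' >/dev/null
python3 -m crank '[{"x":0,"y":0,"z":0,"turn":0},{"x":0,"y":0,"z":0,"turn":0}]'
python3 -m crank '[{"x":0,"y":0,"z":0,"turn":0},{"x":0,"y":0,"z":0,"turn":0},{"x":0,"y":0,"z":0,"turn":0},{"x":0,"y":0,"z":0,"turn":0},{"x":0,"y":0,"z":0,"turn":0}]' 0
python3 -m crank '[{"x":0,"y":0,"z":0,"turn":0},{"x":0,"y":0,"z":-2,"turn":0},{"x":0,"y":0,"z":-4,"turn":0},{"x":0,"y":0,"z":-4,"turn":0},{"x":0,"y":0,"z":-4,"turn":0}]'
python3 -m crank '[{"x":0,"y":0,"z":-4,"turn":-0.14},{"x":0,"y":0,"z":-4,"turn":-0.14},{"x":0,"y":0,"z":-2.5,"turn":-0.14},{"x":0,"y":0,"z":0,"turn":-0.14},{"x":0,"y":0,"z":0,"turn":-0.14}]'
python3 -m crank '[{"x":0,"y":0,"z":0,"turn":-0.14},{"x":0,"y":0,"z":0,"turn":0},{"x":0,"y":0,"z":0,"turn":0}]'
python3 - <<'E'
from h import *
st();go(*frombin(-.072,-.03,.26),YB)
E
```

```text
time: 26.55
tool_pos: [0.4987, -0.3917, 0.0183]
tool_rot: [0.001, 0.506, 0.862, -0.0]
contact_force: [0.9, -0.6, 1.0]
gripper_width: 0.495
grasp_force: 0.0
time: 27.05
tool_pos: [0.4988, -0.3919, 0.0186]
tool_rot: [0.001, 0.507, 0.862, -0.0]
contact_force: [-1.8, 0.5, 7.0]
gripper_width: 0.024
grasp_force: 60.1
time: 27.55
tool_pos: [0.4975, -0.3905, 0.1576]
tool_rot: [-0.001, 0.507, 0.862, 0.0]
contact_force: [-0.1, -0.4, -0.3]
gripper_width: 0.021
grasp_force: 59.2
time: 28.05
tool_pos: [0.4982, -0.3913, 0.2634]
tool_rot: [0.001, 0.178, 0.984, -0.001]
contact_force: [0.1, -1.0, -0.7]
gripper_width: 0.02
grasp_force: 59.3
time: 28.35
tool_pos: [0.4978, -0.3908, 0.2615]
tool_rot: [-0.0, 0.113, 0.994, 0.0]
contact_force: [-0.3, 0.7, -0.2]
gripper_width: 0.025
grasp_force: 59.3
t 28.4 [ 0.4978 -0.3908  0.2615] yaw_y 1.345 tilt 0.001 F [-0.3  0.7 -0.2] w 0.025 g 59.3
go (np.float64(0.5875572767680824), np.float64(-0.015348276988549545), 0.26) -> x -0.3 y 38.6 z 0.2 turn -0.01 rows 8.0 1.0 | q6 -2.13
```

```bash
python3 -m crank '[{"x":0,"y":4.5,"z":0,"turn":0},{"x":0,"y":4.5,"z":0,"turn":0},{"x":0,"y":4.5,"z":0,"turn":0},{"x":0,"y":4.5,"z":0,"turn":0},{"x":-0.1,"y":4.5,"z":0,"turn":0}]' >/dev/null
python3 -m crank '[{"x":-0.1,"y":4.5,"z":0,"turn":0},{"x":-0.1,"y":4.5,"z":0,"turn":0},{"x":0,"y":4.5,"z":0,"turn":0},{"x":0,"y":2.3,"z":0,"turn":0},{"x":0,"y":0,"z":0,"turn":0}]'
python3 -m crank '[{"x":0,"y":0,"z":0,"turn":0},{"x":0,"y":0,"z":0,"turn":0}]'
python3 - <<'E'
from h import *
st();im,d,K,T=grab('wrist','w9.png');Q=tobin(cloud(d,K,T));z=Q[...,2]
m=(z>.02)&(z<.078)&(Q[...,0]<-.045)&(Q[...,0]>-.105)&(abs(Q[...,1])<.06)
for lo,hi in((.022,.026),(.026,.032),(.035,.05),(.05,.062),(.062,.08)):
    k=m&(z>lo)&(z<hi)&(im.max(-1)>75)
    if k.sum()>5:print(lo,k.sum(),Q[k].mean(0).round(3),np.percentile(Q[k],[3,97],axis=0).round(3).tolist())
cv2.imwrite('pics/w9c.png',cv2.resize(im[100:280,200:460],(780,540),interpolation=3)[:,:,::-1])
go(*frombin(-.072,.005,.109),YB)
E
```

```text
time: 29.35
tool_pos: [0.5857, -0.0153, 0.2618]
tool_rot: [-0.0, 0.11, 0.994, 0.0]
contact_force: [-0.5, -0.7, -1.1]
gripper_width: 0.02
grasp_force: 59.3
time: 29.55
tool_pos: [0.5854, -0.0192, 0.2619]
tool_rot: [-0.0, 0.112, 0.994, -0.0]
contact_force: [-0.8, -0.3, -0.6]
gripper_width: 0.023
grasp_force: 59.3
t 29.6 [ 0.5854 -0.0192  0.2619] yaw_y 1.346 tilt 0.001 F [-0.8 -0.3 -0.6] w 0.023 g 59.3
0.022 8 [-0.06   0.003  0.026] [[-0.08, -0.048, 0.025], [-0.046, 0.03, 0.026]]
0.026 675 [-0.065  0.014  0.029] [[-0.08, -0.004, 0.027], [-0.046, 0.034, 0.032]]
0.035 13 [-0.073 -0.01   0.044] [[-0.083, -0.01, 0.039], [-0.064, -0.009, 0.05]]
0.05 21 [-0.073 -0.012  0.057] [[-0.086, -0.042, 0.051], [-0.059, -0.008, 0.062]]
0.062 1219 [-0.092 -0.002  0.071] [[-0.104, -0.058, 0.067], [-0.072, 0.058, 0.075]]
go (np.float64(0.5950244367586098), np.float64(0.018845896808690636), 0.109) -> x -0.1 y 3.9 z 15.3 turn -0.01 rows 4.0 1.0 | q6 -1.51
```

View pics/w9c.png

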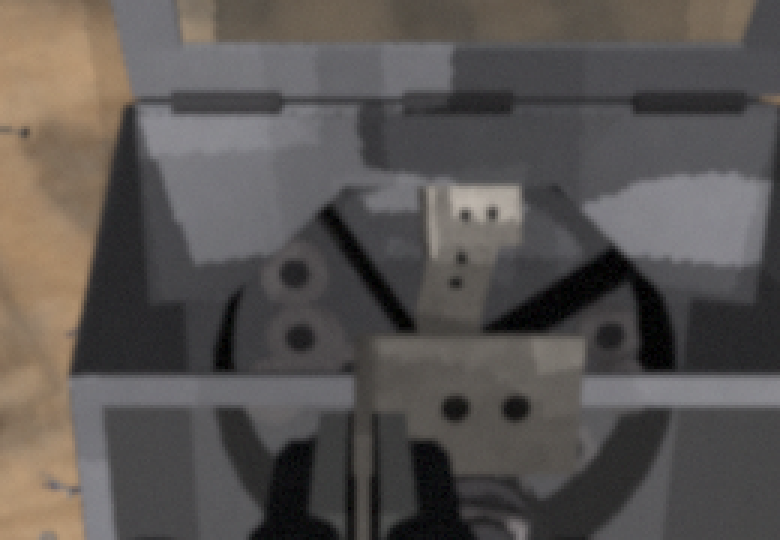

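Bracket A stands upright with its leg at bin y −10 mm and its foot reaching to +35. I'll lower B 11 mm further along so that it nests on A's foot.

```bash
python3 -m crank '[{"x":-0.1,"y":3.5,"z":0,"turn":0},{"x":0,"y":0,"z":3.5,"turn":0},{"x":0,"y":0,"z":3.5,"turn":0},{"x":0,"y":0,"z":3.5,"turn":0},{"x":0,"y":0,"z":3,"turn":0}]' >/dev/null
python3 -m crank '[{"x":0,"y":0,"z":1.5,"turn":0},{"x":0,"y":0,"z":0,"turn":0},{"x":0,"y":0,"z":0,"turn":0}]'
python3 - <<'E'
from h import *
st();print(tobin(pose()[0]))
E
python3 -m crank '[{"x":0,"y":0,"z":0,"turn":0},{"x":0,"y":0,"z":0,"turn":0},{"x":0,"y":0,"z":0,"turn":0},{"x":0,"y":0,"z":0,"turn":0},{"x":0,"y":0,"z":0,"turn":0}]' 50
python3 -m crank '[{"x":0,"y":0,"z":-4,"turn":0},{"x":0,"y":0,"z":-4,"turn":0},{"x":0,"y":0,"z":-4,"turn":0},{"x":0,"y":0,"z":-4,"turn":0},{"x":0,"y":0,"z":0,"turn":0}]' 100
python3 - <<'E'
from h import *
st();im,d,K,T=grab('wrist','w10.png');Q=tobin(cloud(d,K,T));z=Q[...,2]
m=(z>.02)&(z<.09)&(Q[...,0]<-.045)&(Q[...,0]>-.105)&(abs(Q[...,1])<.07)
for lo,hi in((.022,.026),(.026,.031),(.031,.036),(.036,.05),(.05,.066),(.066,.09)):
    k=m&(z>lo)&(z<hi)&(im.max(-1)>75)
    if k.sum()>5:print(lo,k.sum(),Q[k].mean(0).round(3),np.percentile(Q[k],[3,97],axis=0).round(3).tolist())
go(*frombin(-.243,-.002,.26),YB);knob()
E
```

```text
time: 30.4
tool_pos: [0.5951, 0.0151, 0.1133]
tool_rot: [0.001, 0.112, 0.994, -0.0]
contact_force: [-0.1, -0.2, 0.2]
gripper_width: 0.02
grasp_force: 59.3
t 30.4 [0.5951 0.0151 0.1133] yaw_y 1.347 tilt 0.002 F [-0.1 -0.2  0.2] w 0.020 g 59.3
[-0.07114823  0.00135383  0.11334773]
time: 30.9
tool_pos: [0.5944, 0.0158, 0.1124]
tool_rot: [0.0, 0.111, 0.994, 0.0]
contact_force: [0.7, 0.9, -0.3]
gripper_width: 0.498
grasp_force: 0.0
time: 31.4
tool_pos: [0.5974, 0.0155, 0.2806]
tool_rot: [0.007, 0.111, 0.994, 0.0]
contact_force: [-0.0, -0.2, 1.7]
gripper_width: 1.001
grasp_force: 0.0
t 31.4 [0.5974 0.0155 0.2806] yaw_y 1.348 tilt 0.013 F [-0.  -0.2  1.7] w 1.001 g 0.0
0.022 9 [-0.05  -0.045  0.026] [[-0.057, -0.068, 0.025], [-0.046, 0.018, 0.026]]
0.026 164 [-0.054 -0.016  0.028] [[-0.079, -0.068, 0.026], [-0.045, 0.024, 0.031]]
0.031 98 [-0.056  0.018  0.032] [[-0.064, 0.005, 0.031], [-0.051, 0.033, 0.036]]
0.036 410 [-0.07   0.021  0.044] [[-0.083, 0.003, 0.037], [-0.059, 0.044, 0.049]]
0.05 258 [-0.077  0.022  0.055] [[-0.085, -0.006, 0.05], [-0.063, 0.045, 0.065]]
0.066 1824 [-0.09  -0.003  0.072] [[-0.104, -0.068, 0.067], [-0.065, 0.068, 0.079]]
go (np.float64(0.42646804135113087), np.float64(0.04848947228867637), 0.26) -> x 17.3 y -0.5 z 1.5 turn -0.00 rows 4.0 1.0 | q6 -1.45
scene 1.60 24 [-0.236 -0.     0.132] 108.0
scene 1.65 34 [-0.241 -0.001  0.13 ] 92.0
scene 1.70 45 [-0.243 -0.002  0.128] 87.0
scene 1.75 42 [-0.245 -0.002  0.127] 85.0
side 1.60 20 [-0.238 -0.002  0.131] 80.0
side 1.65 36 [-0.238 -0.004  0.128] 70.0
side 1.70 47 [-0.24  -0.005  0.126] 67.0
side 1.75 45 [-0.24  -0.005  0.126] 65.0
```

Run:
```python
import cv2
im=cv2.imread('pics/w10.png');cv2.imwrite('pics/w10c.png',cv2.resize(im[120:260,220:440],(792,504),interpolation=3))
```

```text
(no output)
```

View pics/w10c.png

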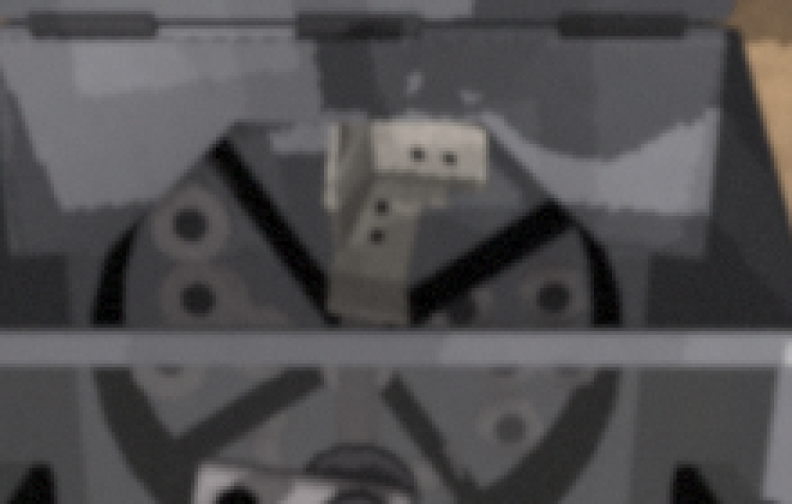

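Bracket B dropped next to A, but its foot is tilted with the outer edge up against the lip. I'll measure its profile before mending.

Run:
```python
from h import *
im,d,K,T=grab('wrist');Q=tobin(cloud(d,K,T));z=Q[...,2]
for y0,y1 in((-.025,-.014),(-.012,-.006),(-.004,0),(0,.004),(.004,.01),(.015,.025),(.03,.04),(.05,.06)):
    r=[]
    for x in np.arange(-.115,-.045,.005):
        k=(Q[...,1]>y0)&(Q[...,1]<y1)&(abs(Q[...,0]-x)<.0025)&(z>.015)&(z<.14)
        r.append('%d-%d'%(np.percentile(z[k],10)*1000,z[k].max()*1000) if k.sum()>1 else '..')
    print(y0,r)
```

```text
-0.025 ['77-81', '75-78', '73-77', '71-74', '69-71', '67-69', '..', '15-17', '15-18', '15-17', '15-17', '15-18', '15-18', '15-17', '15-17']
-0.012 ['78-80', '75-78', '73-76', '71-74', '69-72', '67-70', '68-71', '69-71', '25-72', '45-82', '74-81', '71-78', '73-76', '71-72', '68-72']
-0.004 ['78-81', '75-78', '73-76', '71-75', '69-73', '67-68', '..', '27-64', '28-69', '59-67', '58-67', '56-66', '56-64', '56-64', '62-62']
0 ['77-80', '76-78', '74-76', '71-73', '69-71', '67-69', '51-54', '49-58', '48-58', '48-56', '46-56', '45-55', '44-54', '27-27', '26-28']
0.004 ['78-80', '75-79', '74-76', '71-73', '69-71', '67-70', '45-47', '43-46', '40-45', '38-44', '34-43', '30-41', '30-40', '27-30', '26-29']
0.015 ['77-81', '76-79', '74-77', '71-73', '69-72', '66-69', '49-52', '46-51', '43-48', '40-45', '38-42', '31-40', '30-33', '26-32', '26-28']
0.03 ['77-81', '76-79', '73-76', '72-75', '69-72', '67-69', '54-58', '51-55', '49-54', '46-49', '43-49', '41-45', '31-33', '16-32', '15-17']
0.05 ['77-81', '76-80', '74-78', '72-76', '70-75', '70-74', '69-72', '67-73', '16-71', '15-67', '15-17', '15-18', '15-18', '15-18', '15-17']
```

B is only leaning on A's leg. It lies below the lip (67 mm) and within the bin's radius, so I can shut the door now.

```bash
python3 -m crank '[{"x":4.3,"y":-0.1,"z":0,"turn":0},{"x":4.3,"y":-0.1,"z":0,"turn":0},{"x":4.3,"y":-0.1,"z":0,"turn":0},{"x":4.4,"y":-0.1,"z":1.5,"turn":0},{"x":0,"y":0,"z":4,"turn":0}]' 100 >/dev/null
python3 -m crank '[{"x":0,"y":0,"z":4,"turn":0},{"x":0,"y":0,"z":3,"turn":0},{"x":0,"y":0,"z":2,"turn":0},{"x":0,"y":0,"z":0,"turn":0},{"x":0,"y":0,"z":0,"turn":0}]'
python3 - <<'E'
from h import *
st();print(tobin(pose()[0]));go(*frombin(-.244,-.003,.105),YB)
im,d,K,T=grab('wrist');Q=tobin(cloud(d,K,T));k=np.linalg.norm(Q-np.array([-.243,-.003,.122]),axis=-1)<.016;print(k.sum(),Q[k].mean(0),Q[k].min(0),Q[k].max(0))
E
```

```text
time: 32.6
tool_pos: [0.4238, 0.0501, 0.126]
tool_rot: [-0.001, 0.111, 0.994, -0.0]
contact_force: [0.1, 0.0, 0.3]
gripper_width: 1.0
grasp_force: 0.0
t 32.6 [0.4238 0.0501 0.126 ] yaw_y 1.348 tilt 0.003 F [0.1 0.  0.3] w 1.000 g 0.0
[-0.24596178 -0.00099937  0.126028  ]
go (np.float64(0.42527771752862326), np.float64(0.047725843322770294), 0.105) -> x -0.2 y -0.2 z 2.1 turn -0.00 rows 1.0 1.0 | q6 -1.41
1400 [-0.24448807  0.00114541  0.12929897] [-0.25331347 -0.00982745  0.11798419] [-0.22747204  0.01263201  0.134884  ]
```

```bash
python3 -m crank '[{"x":-0.2,"y":0,"z":2.2,"turn":0},{"x":0,"y":0,"z":0,"turn":0}]' >/dev/null
python3 -m crank '[{"x":0,"y":0,"z":0,"turn":0},{"x":0,"y":0,"z":0,"turn":0},{"x":0,"y":0,"z":0,"turn":0},{"x":0,"y":0,"z":0,"turn":0},{"x":0,"y":0,"z":0,"turn":0}]' 0
python3 -m crank '[{"x":0,"y":0,"z":0,"turn":0},{"x":-0.3,"y":0,"z":-0.7,"turn":0},{"x":-0.4,"y":0,"z":-0.7,"turn":0},{"x":-0.4,"y":0,"z":-0.7,"turn":0},{"x":-0.45,"y":0,"z":-0.65,"turn":0}]'
python3 -m crank '[{"x":-0.5,"y":0,"z":-0.63,"turn":0},{"x":-0.5,"y":0,"z":-0.6,"turn":0},{"x":-0.55,"y":0,"z":-0.6,"turn":0},{"x":-0.6,"y":0,"z":-0.55,"turn":0},{"x":-0.6,"y":0,"z":-0.5,"turn":0}]'
python3 -m crank '[{"x":-0.65,"y":0,"z":-0.47,"turn":0},{"x":-0.65,"y":0,"z":-0.45,"turn":0},{"x":-0.7,"y":0,"z":-0.4,"turn":0},{"x":-0.7,"y":0,"z":-0.35,"turn":0},{"x":0,"y":0,"z":0,"turn":0}]'
python3 - <<'E'
from h import *
print(tobin(pose()[0]));knob()
E
```

```text
time: 33.35
tool_pos: [0.4278, 0.0525, 0.1065]
tool_rot: [0.001, 0.112, 0.994, 0.004]
contact_force: [1.3, 12.8, 3.6]
gripper_width: 0.239
grasp_force: 58.5
time: 33.85
tool_pos: [0.4425, 0.0491, 0.1325]
tool_rot: [0.001, 0.111, 0.994, 0.004]
contact_force: [12.9, 9.0, -9.4]
gripper_width: 0.242
grasp_force: 59.0
time: 34.35
tool_pos: [0.469, 0.043, 0.1605]
tool_rot: [0.0, 0.111, 0.994, 0.004]
contact_force: [9.9, 10.0, -10.5]
gripper_width: 0.242
grasp_force: 59.0
time: 34.85
tool_pos: [0.4936, 0.0373, 0.175]
tool_rot: [-0.003, 0.112, 0.994, 0.004]
contact_force: [8.6, 11.9, -9.5]
gripper_width: 0.22
grasp_force: 85.5
[-0.17499687  0.00136765  0.1749942 ]
scene 0.90 14 [-0.175  0.01   0.201] 57.0
scene 0.95 24 [-0.182  0.002  0.199] 67.0
scene 1.00 42 [-0.187 -0.     0.196] 74.0
scene 1.05 49 [-0.191 -0.003  0.195] 81.0
scene 1.10 36 [-0.192 -0.003  0.193] 84.0
scene 1.15 19 [-0.195 -0.002  0.19 ] 90.0
side 1.00 28 [-0.189 -0.006  0.194] 69.0
side 1.05 30 [-0.189 -0.006  0.194] 71.0
side 1.10 24 [-0.19  -0.005  0.193] 70.0
```

```bash
python3 -m crank '[{"x":-0.3,"y":0.1,"z":-0.15,"turn":0},{"x":-0.4,"y":0.1,"z":-0.17,"turn":0},{"x":-0.4,"y":0,"z":-0.16,"turn":0},{"x":-0.4,"y":0,"z":-0.15,"turn":0},{"x":-0.4,"y":0,"z":-0.12,"turn":0}]'
python3 -m crank '[{"x":-0.4,"y":0,"z":-0.1,"turn":0},{"x":-0.4,"y":0,"z":-0.08,"turn":0},{"x":-0.4,"y":0,"z":-0.06,"turn":0},{"x":-0.4,"y":0,"z":-0.05,"turn":0},{"x":-0.4,"y":0,"z":-0.03,"turn":0}]'
python3 - <<'E'
from h import *
print(tobin(pose()[0]));knob()
E
```

```text
time: 35.45
tool_pos: [0.5084, 0.0343, 0.1828]
tool_rot: [-0.009, 0.11, 0.994, 0.002]
contact_force: [-15.1, 6.2, 2.1]
gripper_width: 0.219
grasp_force: 132.1
time: 35.95
tool_pos: [0.5277, 0.0299, 0.1891]
tool_rot: [-0.009, 0.111, 0.994, 0.002]
contact_force: [-19.2, 4.5, 16.5]
gripper_width: 0.222
grasp_force: 141.0
[-0.1400871   0.0014555   0.18912387]
scene 0.70 34 [-0.152 -0.002  0.211] 71.0
scene 0.75 40 [-0.155 -0.002  0.21 ] 72.0
scene 0.80 34 [-0.156 -0.003  0.209] 72.0
scene 0.85 21 [-0.159 -0.002  0.208] 66.0
side 0.70 30 [-0.153 -0.007  0.208] 64.0
side 0.75 28 [-0.153 -0.006  0.208] 63.0
side 0.80 21 [-0.155 -0.005  0.208] 58.0
side 0.85 14 [-0.156 -0.005  0.206] 57.0
```

Door at about 0.72 and pad forces rising, so I'll let go here (it stays) and push it shut from the front with closed fingers.

```bash
python3 -m crank '[{"x":0,"y":0,"z":0,"turn":0},{"x":0,"y":0,"z":0,"turn":0},{"x":0,"y":0,"z":0,"turn":0},{"x":0,"y":0,"z":0,"turn":0},{"x":0,"y":0,"z":-2,"turn":0}]' 100
python3 -m crank '[{"x":0,"y":0,"z":-3,"turn":0},{"x":2,"y":0,"z":-2,"turn":0},{"x":4,"y":0,"z":0,"turn":0},{"x":0,"y":0,"z":0,"turn":0},{"x":0,"y":0,"z":0,"turn":0}]' 0
python3 - <<'E'
from h import *
print(tobin(pose()[0]));knob()
E
```

```text
time: 36.55
tool_pos: [0.5316, 0.0275, 0.2058]
tool_rot: [-0.003, 0.111, 0.994, -0.0]
contact_force: [-0.6, 0.6, -1.6]
gripper_width: 0.993
grasp_force: 0.0
time: 37.05
tool_pos: [0.4747, 0.0408, 0.259]
tool_rot: [0.001, 0.111, 0.994, -0.0]
contact_force: [0.9, -0.7, 0.1]
gripper_width: 0.143
grasp_force: 0.0
[-0.19419338  0.000744    0.2589662 ]
scene 0.60 16 [-0.137 -0.004  0.208] 86.0
scene 0.65 32 [-0.145 -0.003  0.21 ] 73.0
scene 0.70 38 [-0.147 -0.004  0.212] 73.0
scene 0.75 28 [-0.149 -0.003  0.211] 68.0
scene 0.80 16 [-0.151 -0.002  0.209] 65.0
side 0.55 21 [-0.133 -0.005  0.208] 48.0
side 0.60 35 [-0.138 -0.006  0.21 ] 40.0
side 0.65 48 [-0.14  -0.006  0.209] 40.0
side 0.70 40 [-0.142 -0.006  0.209] 37.0
side 0.75 21 [-0.146 -0.006  0.209] 39.0
```

```bash
python3 -m crank '[{"x":0,"y":0,"z":3,"turn":0},{"x":0,"y":0,"z":3.2,"turn":0},{"x":-1.5,"y":0,"z":0,"turn":0},{"x":-1,"y":0,"z":0,"turn":0},{"x":-1,"y":0,"z":0,"turn":0}]' 0
python3 -m crank '[{"x":-1,"y":0,"z":0,"turn":0},{"x":-1,"y":0,"z":0,"turn":0},{"x":-1,"y":0,"z":0,"turn":0},{"x":-0.7,"y":0,"z":0,"turn":0},{"x":0,"y":0,"z":0,"turn":0}]'
python3 -m crank '[{"x":-0.7,"y":0,"z":0.2,"turn":0},{"x":-0.7,"y":0,"z":0.2,"turn":0},{"x":-0.7,"y":0,"z":0.2,"turn":0},{"x":0,"y":0,"z":0,"turn":0},{"x":0,"y":0,"z":0,"turn":0}]'
python3 - <<'E'
from h import *
print(tobin(pose()[0]));knob()
E
```

```text
time: 37.65
tool_pos: [0.5104, 0.0326, 0.1972]
tool_rot: [0.0, 0.111, 0.994, -0.0]
contact_force: [-1.4, -0.1, 1.6]
gripper_width: 0.003
grasp_force: 0.3
time: 38.15
tool_pos: [0.5459, 0.0246, 0.1969]
tool_rot: [0.0, 0.111, 0.994, -0.0]
contact_force: [0.6, -0.4, 0.3]
gripper_width: 0.0
grasp_force: 0.0
time: 38.65
tool_pos: [0.5655, 0.0202, 0.1905]
tool_rot: [-0.0, 0.111, 0.994, 0.0]
contact_force: [-0.4, -0.6, -0.9]
gripper_width: 0.0
grasp_force: 0.0
[-1.01144873e-01  4.51853179e-06  1.90494753e-01]
scene 0.00 37 [-0.064 -0.004  0.196] 78.0
scene 0.05 37 [-0.064 -0.004  0.196] 77.0
scene 0.10 31 [-0.065 -0.004  0.197] 72.0
scene 0.15 20 [-0.067 -0.002  0.197] 68.0
scene 0.35 27 [-0.108 -0.005  0.205] 105.0
scene 0.40 36 [-0.111 -0.004  0.207] 108.0
scene 0.45 37 [-0.112 -0.003  0.209] 109.0
scene 0.50 29 [-0.112 -0.002  0.208] 115.0
side 0.00 47 [-0.059 -0.006  0.194] 57.0
side 0.05 37 [-0.061 -0.006  0.195] 55.0
side 0.10 24 [-0.063 -0.006  0.197] 57.0
side 0.30 22 [-0.097 -0.01   0.204] 74.0
side 0.35 35 [-0.102 -0.01   0.207] 70.0
side 0.40 24 [-0.106 -0.009  0.208] 68.0
side 0.45 15 [-0.109 -0.007  0.207] 82.0
```

```bash
python3 -m crank '[{"x":0,"y":0,"z":-4,"turn":0},{"x":0,"y":0,"z":-4,"turn":0},{"x":-3,"y":0,"z":0,"turn":0},{"x":-3,"y":-1,"z":0,"turn":0},{"x":-3,"y":-1.5,"z":0,"turn":0}]' 100 >/dev/null
python3 -m crank '[{"x":0,"y":0,"z":0,"turn":0},{"x":0,"y":0,"z":0,"turn":0}]'
cat >> h.py <<'E'
def grip():
    im,d,K,T=grab('wrist');P=cloud(d,K,T);Q=tobin(P);z=P[...,2]
    m=(z>.209)&(z<.225)&(np.hypot(Q[...,0],Q[...,1])<.05)
    if m.sum()<20: print('no grip seen');return
    a=(P[m][:,:2].min(0)+P[m][:,:2].max(0))/2;q=tobin(np.append(a,.2));b=np.arctan2(q[1],q[0])
    print('grip',m.sum(),q.round(4),'r %.4f theta %.3f'%(np.hypot(*q[:2]),b+np.pi/2));return q
E
python3 - <<'E'
from h import *
st();print(tobin(pose()[0]));q=grip();go(*frombin(q[0]+.003,q[1],.203),YB)
E
```

```text
time: 39.45
tool_pos: [0.6476, -0.0242, 0.2704]
tool_rot: [-0.001, 0.111, 0.994, 0.0]
contact_force: [0.0, 0.7, -0.7]
gripper_width: 0.998
grasp_force: 0.0
t 39.5 [ 0.6476 -0.0242  0.2704] yaw_y 1.347 tilt 0.001 F [ 0.   0.7 -0.7] w 0.998 g 0.0
[-0.01144094 -0.02583374  0.27035324]
grip 272 [-0.0051 -0.032   0.2   ] r 0.0324 theta -0.159
go (np.float64(0.6553781948034475), np.float64(-0.03222655849338504), 0.203) -> x -1.0 y -0.6 z 6.8 turn -0.00 rows 2.0 1.0 | q6 -1.50
```

```bash
python3 -m crank '[{"x":-1,"y":-0.6,"z":0,"turn":0},{"x":0,"y":0,"z":3.4,"turn":0},{"x":0,"y":0,"z":3.4,"turn":0},{"x":0,"y":0,"z":0,"turn":0},{"x":0,"y":0,"z":0,"turn":0}]' >/dev/null
python3 -m crank '[{"x":0,"y":0,"z":0,"turn":0},{"x":0,"y":0,"z":0,"turn":0},{"x":0,"y":0,"z":0,"turn":0},{"x":0,"y":0,"z":0,"turn":0},{"x":0,"y":0,"z":0,"turn":0}]' 0
python3 -m crank '[{"x":0,"y":0,"z":0,"turn":0},{"x":0,"y":0,"z":0,"turn":0}]' 0
python3 - <<'E'
from h import *
st();print(tobin(pose()[0]))
b=np.linspace(-1.73,-4.712,26);x=-3.2*np.cos(b);y=3.2*np.sin(b)
for i in range(25):print('%.2f,%.2f'%(x[i+1]-x[i],y[i+1]-y[i]),end='\n' if i%5==4 else '  ')
E
```

```text
time: 40.5
tool_pos: [0.6564, -0.032, 0.2033]
tool_rot: [0.0, 0.111, 0.994, 0.0]
contact_force: [2.3, 8.6, 3.7]
gripper_width: 0.144
grasp_force: 8.6
time: 40.7
tool_pos: [0.6564, -0.0319, 0.2035]
tool_rot: [0.0, 0.111, 0.994, 0.0]
contact_force: [-0.2, 1.4, 3.5]
gripper_width: 0.122
grasp_force: 58.6
t 40.7 [ 0.6564 -0.0319  0.2035] yaw_y 1.348 tilt 0.001 F [-0.2  1.4  3.5] w 0.122 g 58.6
[-0.00116321 -0.03149859  0.20348692]
0.37,0.08  0.36,0.13  0.34,0.17  0.32,0.21  0.29,0.24
0.26,0.28  0.23,0.31  0.19,0.33  0.15,0.35  0.10,0.37
0.06,0.38  0.02,0.38  -0.03,0.38  -0.08,0.37  -0.12,0.36
-0.16,0.35  -0.20,0.32  -0.24,0.30  -0.27,0.27  -0.30,0.23
-0.33,0.20  -0.35,0.15  -0.36,0.11  -0.38,0.07  -0.38,0.02
```

```bash
python3 -m crank '[{"x":0.37,"y":0.08,"z":0,"turn":0},{"x":0.36,"y":0.13,"z":0,"turn":0},{"x":0.34,"y":0.17,"z":0,"turn":0},{"x":0.32,"y":0.21,"z":0,"turn":0},{"x":0.29,"y":0.24,"z":0,"turn":0}]'
python3 -m crank '[{"x":0,"y":0,"z":0,"turn":0},{"x":0,"y":0,"z":0,"turn":0}]'
python3 - <<'E'
from h import *
p=tobin(pose()[0])-[.004,0,0];print(p,np.arctan2(p[1],p[0]))
E
```

```text
time: 41.2
tool_pos: [0.6431, -0.0235, 0.2035]
tool_rot: [0.003, 0.112, 0.994, -0.003]
contact_force: [-1.5, -8.4, 1.4]
gripper_width: 0.118
grasp_force: 59.6
time: 41.4
tool_pos: [0.6407, -0.0213, 0.2034]
tool_rot: [-0.001, 0.111, 0.994, -0.001]
contact_force: [-12.5, -1.2, 8.0]
gripper_width: 0.118
grasp_force: 60.3
[-0.02276683 -0.02445278  0.20344004] -2.3205052650431037
```

```bash
python3 -m crank '[{"x":0.26,"y":0.28,"z":0,"turn":0},{"x":0.23,"y":0.31,"z":0,"turn":0},{"x":0.19,"y":0.33,"z":0,"turn":0},{"x":0.15,"y":0.35,"z":0,"turn":0},{"x":0.10,"y":0.37,"z":0,"turn":0}]'
python3 -m crank '[{"x":0.06,"y":0.38,"z":0,"turn":0},{"x":0.02,"y":0.38,"z":0,"turn":0},{"x":-0.03,"y":0.38,"z":0,"turn":0},{"x":-0.08,"y":0.37,"z":0,"turn":0},{"x":-0.12,"y":0.36,"z":0,"turn":0}]'
python3 - <<'E'
from h import *
p=tobin(pose()[0])-[.004,0,0];print(p,np.arctan2(p[1],p[0]))
E
```

```text
time: 41.9
tool_pos: [0.6318, -0.0058, 0.2033]
tool_rot: [-0.006, 0.112, 0.994, -0.005]
contact_force: [-21.5, -10.2, 17.4]
gripper_width: 0.118
grasp_force: 62.1
time: 42.4
tool_pos: [0.6407, 0.0155, 0.2024]
tool_rot: [-0.001, 0.111, 0.994, -0.0]
contact_force: [-4.3, -2.0, 4.8]
gripper_width: 0.118
grasp_force: 62.7
[-0.03064064  0.01150866  0.202439  ] 2.7822949373910437
```

```bash
python3 -m crank '[{"x":-0.16,"y":0.35,"z":0,"turn":0},{"x":-0.2,"y":0.32,"z":0,"turn":0},{"x":-0.24,"y":0.30,"z":0,"turn":0},{"x":-0.27,"y":0.27,"z":0,"turn":0},{"x":-0.30,"y":0.23,"z":0,"turn":0}]'
python3 -m crank '[{"x":-0.33,"y":0.2,"z":0,"turn":0},{"x":-0.35,"y":0.15,"z":0,"turn":0},{"x":-0.36,"y":0.11,"z":0,"turn":0},{"x":-0.38,"y":0.07,"z":0,"turn":0},{"x":-0.38,"y":0.02,"z":0,"turn":0}]'
python3 -m crank '[{"x":0,"y":0,"z":0,"turn":0},{"x":0,"y":0,"z":0,"turn":0},{"x":0,"y":0,"z":0,"turn":0}]'
python3 - <<'E'
from h import *
p=tobin(pose()[0])-[.004,0,0];print(p,np.arctan2(p[1],p[0]))
E
```

```text
time: 42.9
tool_pos: [0.6564, 0.0267, 0.2028]
tool_rot: [-0.0, 0.111, 0.994, -0.001]
contact_force: [-10.9, -5.6, 10.9]
gripper_width: 0.113
grasp_force: 62.8
time: 43.4
tool_pos: [0.6749, 0.0287, 0.2028]
tool_rot: [-0.001, 0.111, 0.994, -0.0]
contact_force: [-14.0, -1.5, 14.3]
gripper_width: 0.12
grasp_force: 62.7
time: 43.7
tool_pos: [0.6737, 0.0287, 0.203]
tool_rot: [-0.002, 0.111, 0.994, -0.001]
contact_force: [-7.3, -2.0, 5.9]
gripper_width: 0.116
grasp_force: 64.3
[-0.00122484  0.03144267  0.20296801] 1.6097314651022754
```

```bash
python3 -m crank '[{"x":0,"y":0,"z":0,"turn":0},{"x":0,"y":0,"z":0,"turn":0},{"x":0,"y":0,"z":0,"turn":0},{"x":0,"y":0,"z":0,"turn":0},{"x":0,"y":0,"z":-1.5,"turn":0}]' 100 >/dev/null
python3 -m crank '[{"x":0,"y":0,"z":-3,"turn":0},{"x":0,"y":0,"z":-2.5,"turn":0},{"x":0,"y":0,"z":0,"turn":0},{"x":0,"y":0,"z":0,"turn":0}]'
python3 - <<'E'
from h import *
st();grip();go(*frombin(-.034,-.001,.192),YB)
im,d,K,T=grab('wrist','w11.png')
E
```

```text
time: 44.6
tool_pos: [0.6758, 0.0288, 0.2746]
tool_rot: [0.001, 0.111, 0.994, 0.0]
contact_force: [-0.2, -0.7, -0.5]
gripper_width: 0.999
grasp_force: 0.0
t 44.6 [0.6758 0.0288 0.2746] yaw_y 1.348 tilt 0.003 F [-0.2 -0.7 -0.5] w 0.999 g 0.0
grip 267 [-0.0038  0.0311  0.2   ] r 0.0313 theta 3.264
go (np.float64(0.6308694551686659), np.float64(0.004876836168019736), 0.192) -> x 3.8 y -3.3 z 8.1 turn -0.00 rows 2.0 1.0 | q6 -1.42
```

```bash
python3 -m crank '[{"x":3.8,"y":-3.2,"z":0,"turn":0},{"x":0,"y":0,"z":0,"turn":0},{"x":0,"y":0,"z":0,"turn":0},{"x":0,"y":0,"z":0,"turn":0},{"x":0,"y":0,"z":0,"turn":0}]' 0 >/dev/null
python3 -m crank '[{"x":0,"y":0,"z":0,"turn":0},{"x":0,"y":0,"z":3,"turn":0},{"x":0,"y":0,"z":3,"turn":0},{"x":0,"y":0,"z":2.2,"turn":0},{"x":0,"y":0,"z":0,"turn":0}]'
python3 -m crank '[{"x":0,"y":0,"z":0,"turn":0},{"x":0,"y":0,"z":0,"turn":0}]'
python3 - <<'E'
from h import *
st();print(tobin(pose()[0]))
E
```

```text
time: 45.7
tool_pos: [0.6293, 0.0064, 0.1865]
tool_rot: [-0.003, 0.111, 0.994, -0.0]
contact_force: [1.0, 0.2, -1.3]
gripper_width: 0.0
grasp_force: 0.2
time: 45.9
tool_pos: [0.6324, 0.0059, 0.1931]
tool_rot: [0.002, 0.111, 0.994, 0.0]
contact_force: [-0.2, 0.4, 0.5]
gripper_width: -0.001
grasp_force: 0.0
t 45.9 [0.6324 0.0059 0.1931] yaw_y 1.348 tilt 0.003 F [-0.2  0.4  0.5] w -0.001 g 0.0
[-0.03276235  0.00036226  0.19307465]
```

```bash
python3 -m crank '[{"x":1,"y":0,"z":-0.1,"turn":0},{"x":1,"y":0,"z":-0.2,"turn":0},{"x":1,"y":0,"z":-0.2,"turn":0},{"x":1,"y":0,"z":-0.2,"turn":0},{"x":1,"y":0,"z":0,"turn":0}]'
python3 -m crank '[{"x":1,"y":0,"z":0,"turn":0},{"x":1,"y":0,"z":0,"turn":0},{"x":1,"y":0,"z":0,"turn":0},{"x":1,"y":0,"z":0,"turn":0},{"x":1,"y":0,"z":0,"turn":0}]'
python3 -m crank '[{"x":1,"y":0,"z":0,"turn":0},{"x":1,"y":0,"z":0.1,"turn":0},{"x":1,"y":0,"z":0.2,"turn":0},{"x":1,"y":0,"z":0.2,"turn":0},{"x":0,"y":0,"z":-4,"turn":0}]'
python3 -m crank '[{"x":0,"y":0,"z":-4,"turn":0},{"x":0,"y":0,"z":0,"turn":0},{"x":0,"y":0,"z":0,"turn":0},{"x":0,"y":0,"z":0,"turn":0},{"x":0,"y":0,"z":0,"turn":0}]' 60
python3 - <<'E'
from h import *
st();knob()
im,d,K,T=grab('wrist','w12.png');Q=cloud(d,K,T);z=Q[...,2];im=im.astype(int)
for nm,(i,d,K,T) in(('wrist',(im,d,K,T)),('side',grab('side'))):
    P=cloud(d,K,T);z=P[...,2]
    m=((z>.005)&(z<.035)&(P[...,0]>.40)&(P[...,0]<.56)&(P[...,1]>.26)&(P[...,1]<.44)).astype(np.uint8)
    nn,l,s,c=cv2.connectedComponentsWithStats(m)
    for k in range(1,nn):
        if s[k,4]>30:
            q=P[l==k];r=cv2.minAreaRect((q[:,:2]*1000).astype(np.float32));hd=q[q[:,2]>.0175]
            print(nm,s[k,4],q.mean(0).round(3),r,'zmax',q[:,2].max(),'head',hd.mean(0).round(3))
E
```

```text
time: 46.4
tool_pos: [0.5853, 0.0166, 0.2043]
tool_rot: [0.006, 0.111, 0.994, -0.0]
contact_force: [-0.2, -0.1, 0.5]
gripper_width: -0.004
grasp_force: 0.6
time: 46.9
tool_pos: [0.5323, 0.0283, 0.197]
tool_rot: [-0.001, 0.111, 0.994, -0.0]
contact_force: [0.9, -0.5, -0.7]
gripper_width: 0.003
grasp_force: 0.2
time: 47.4
tool_pos: [0.4886, 0.0376, 0.2249]
tool_rot: [-0.008, 0.111, 0.994, -0.0]
contact_force: [-0.2, -0.5, -1.0]
gripper_width: 0.001
grasp_force: 0.0
time: 47.9
tool_pos: [0.4936, 0.037, 0.2708]
tool_rot: [-0.002, 0.111, 0.994, -0.0]
contact_force: [-0.3, 0.2, -0.7]
gripper_width: 0.6
grasp_force: 0.0
t 47.9 [0.4936 0.037  0.2708] yaw_y 1.348 tilt 0.003 F [-0.3  0.2 -0.7] w 0.600 g 0.0
scene 1.60 21 [-0.237 -0.     0.132] 101.0
scene 1.65 35 [-0.24  -0.001  0.13 ] 91.0
scene 1.70 42 [-0.244 -0.002  0.128] 85.0
scene 1.75 41 [-0.245 -0.002  0.128] 85.0
side 1.60 19 [-0.238 -0.003  0.131] 79.0
side 1.65 36 [-0.239 -0.004  0.128] 67.0
side 1.70 46 [-0.24  -0.005  0.126] 64.0
side 1.75 45 [-0.24  -0.005  0.126] 63.0
wrist 709 [0.476 0.35  0.015] ((473.387451171875, 351.0262145996094), (59.290889739990234, 24.64518928527832), 21.512380599975586) zmax 0.024284345692085096 head [0.495 0.358 0.021]
side 59 [0.478 0.349 0.013] ((475.2984313964844, 351.48162841796875), (60.389190673828125, 22.151296615600586), 8.273813247680664) zmax 0.02463854899811202 head [0.493 0.356 0.021]
```

Door down, bolt found with head at (.495,.357) and axis about 0.36 rad. I'll move above it.

Run:
```python
from h import *
go(.477,.352,.12,1.93)
```

```text
go (0.477, 0.352, 0.12) -> x 8.6 y 30.4 z 15.2 turn -0.58 rows 8.0 4.0 | q6 -1.42
```

```bash
python3 -m crank '[{"x":1.1,"y":3.8,"z":0,"turn":0},{"x":1.1,"y":3.8,"z":0,"turn":0},{"x":1.1,"y":3.8,"z":0,"turn":0},{"x":1.1,"y":3.8,"z":0,"turn":0},{"x":1.1,"y":3.8,"z":2,"turn":0}]' >/dev/null
python3 -m crank '[{"x":1.1,"y":3.8,"z":2.5,"turn":0},{"x":1,"y":3.8,"z":2.5,"turn":0},{"x":1,"y":3.8,"z":2.5,"turn":0},{"x":0,"y":0,"z":3,"turn":-0.14},{"x":0,"y":0,"z":2.7,"turn":-0.14}]' >/dev/null
python3 -m crank '[{"x":0,"y":0,"z":0,"turn":-0.15},{"x":0,"y":0,"z":0,"turn":-0.15},{"x":0,"y":0,"z":0,"turn":0},{"x":0,"y":0,"z":0,"turn":0}]'
python3 - <<'E'
from h import *
st()
im,d,K,T=grab('wrist','w13.png');P=cloud(d,K,T);z=P[...,2]
m=((z>.0055)&(z<.035)&(P[...,0]>.40)&(P[...,0]<.56)&(P[...,1]>.26)&(P[...,1]<.44)).astype(np.uint8)
nn,l,s,c=cv2.connectedComponentsWithStats(m)
for k in range(1,nn):
    if s[k,4]>30:
        q=P[l==k];r=cv2.minAreaRect((q[:,:2]*1000).astype(np.float32));hd=q[q[:,2]>.0175];sh=q[(q[:,2]<.017)&(q[:,2]>.011)]
        v=np.polyfit(sh[:,0],sh[:,1],1)
        print(c[k],s[k,4],q.mean(0).round(4),r,'head',hd.mean(0).round(4),'shank',sh.mean(0).round(4),np.arctan(v[0]))
go(.477,.352,.003,1.93)
E
```

```text
time: 49.5
tool_pos: [0.4779, 0.3523, 0.1207]
tool_rot: [-0.0, -0.176, 0.984, -0.0]
contact_force: [0.3, -0.5, -0.2]
gripper_width: 0.603
grasp_force: 0.0
t 49.5 [0.4779 0.3523 0.1207] yaw_y 1.925 tilt 0.000 F [ 0.3 -0.5 -0.2] w 0.603 g 0.0
[322.8003413  193.75511945] 1172 [0.4759 0.3526 0.0156] ((473.555419921875, 352.0079345703125), (59.110591888427734, 24.240886688232422), 20.446582794189453) head [0.4953 0.3597 0.0212] shank [0.4708 0.3506 0.0144] 0.3374511994476581
go (0.477, 0.352, 0.003) -> x 0.1 y -0.0 z 11.8 turn -0.00 rows 3.0 1.0 | q6 -1.42
```

```bash
python3 -m crank '[{"x":0.1,"y":0,"z":4,"turn":0},{"x":0,"y":0,"z":3.5,"turn":0},{"x":0,"y":0,"z":2.3,"turn":0},{"x":0,"y":0,"z":1.3,"turn":0},{"x":0,"y":0,"z":0,"turn":0}]' >/dev/null
python3 -m crank '[{"x":0,"y":0,"z":0,"turn":0},{"x":0,"y":0,"z":0,"turn":0}]'
```

```text
time: 50.25
tool_pos: [0.4784, 0.3529, 0.0119]
tool_rot: [0.002, -0.178, 0.984, 0.001]
contact_force: [0.7, -0.2, 0.0]
gripper_width: 0.601
grasp_force: 0.0
```

```bash
python3 -m crank '[{"x":0.1,"y":0,"z":0.8,"turn":0},{"x":0,"y":0,"z":0,"turn":0}]'
python3 -m crank '[{"x":0,"y":0,"z":0,"turn":0},{"x":0,"y":0,"z":0,"turn":0},{"x":0,"y":0,"z":0,"turn":0},{"x":0,"y":0,"z":0,"turn":0},{"x":0,"y":0,"z":0,"turn":0}]' 0
python3 -m crank '[{"x":0,"y":0,"z":0,"turn":0},{"x":0,"y":0,"z":-2,"turn":0},{"x":0,"y":0,"z":-4,"turn":0},{"x":0,"y":0,"z":-4,"turn":0},{"x":0,"y":0,"z":-4,"turn":0}]'
python3 -m crank '[{"x":0,"y":0,"z":-4,"turn":0.15},{"x":0,"y":0,"z":-4,"turn":0.15},{"x":0,"y":0,"z":-4,"turn":0.14},{"x":0,"y":0,"z":0,"turn":0.14},{"x":0,"y":0,"z":0,"turn":0}]'
python3 - <<'E'
from h import *
st();go(*frombin(-.084,-.008,.26),YB)
E
```

```text
time: 50.45
tool_pos: [0.4757, 0.3515, 0.0015]
tool_rot: [-0.0, -0.178, 0.984, -0.0]
contact_force: [-0.1, 0.2, 0.0]
gripper_width: 0.6
grasp_force: 0.0
time: 50.95
tool_pos: [0.4762, 0.3518, 0.0021]
tool_rot: [0.0, -0.178, 0.984, 0.0]
contact_force: [-0.1, -1.0, 2.7]
gripper_width: 0.131
grasp_force: 58.5
time: 51.45
tool_pos: [0.4753, 0.3513, 0.1423]
tool_rot: [-0.001, -0.178, 0.984, -0.0]
contact_force: [0.7, -0.3, -1.2]
gripper_width: 0.136
grasp_force: 58.6
time: 51.95
tool_pos: [0.4764, 0.3519, 0.2632]
tool_rot: [0.001, 0.111, 0.994, 0.001]
contact_force: [0.4, -0.1, -1.4]
gripper_width: 0.128
grasp_force: 58.6
t 52.0 [0.4764 0.3519 0.2632] yaw_y 1.348 tilt 0.002 F [ 0.4 -0.1 -1.4] w 0.128 g 58.6
go (np.float64(0.5805272034602172), np.float64(0.008705372823610816), 0.26) -> x -17.7 y -31.2 z 0.3 turn -0.00 rows 8.0 1.0 | q6 -0.84
```

```bash
python3 -m crank '[{"x":-2.2,"y":-3.9,"z":0,"turn":0},{"x":-2.2,"y":-3.9,"z":0,"turn":0},{"x":-2.2,"y":-3.9,"z":0,"turn":0},{"x":-2.2,"y":-3.9,"z":0,"turn":0},{"x":-2.2,"y":-3.9,"z":0,"turn":0}]' >/dev/null
python3 -m crank '[{"x":-2.2,"y":-3.9,"z":0,"turn":0},{"x":-2.2,"y":-3.9,"z":0,"turn":0},{"x":-2.2,"y":-3.9,"z":0,"turn":0},{"x":0,"y":0,"z":0,"turn":0},{"x":0,"y":0,"z":0,"turn":0}]'
python3 -m crank '[{"x":0,"y":0,"z":0,"turn":0},{"x":0,"y":0,"z":0,"turn":0}]'
python3 - <<'E'
from h import *
st();go(*frombin(-.084,-.008,.113),YB)
im,d,K,T=grab('wrist','w14.png');Q=tobin(cloud(d,K,T));z=Q[...,2]
k=(z>.20)&(abs(Q[...,1]+.008)<.02)&(Q[...,0]<0)&(Q[...,0]>-.16)&(z<.285)&(im.max(-1)>60);print(k.sum(),np.percentile(Q[k],[2,98],axis=0))
E
```

```text
time: 52.95
tool_pos: [0.5779, 0.0078, 0.2594]
tool_rot: [-0.002, 0.111, 0.994, 0.0]
contact_force: [0.2, 0.4, -0.7]
gripper_width: 0.129
grasp_force: 58.8
time: 53.15
tool_pos: [0.5782, 0.0098, 0.2611]
tool_rot: [-0.001, 0.11, 0.994, 0.0]
contact_force: [0.0, 0.8, -1.2]
gripper_width: 0.129
grasp_force: 58.8
t 53.1 [0.5782 0.0098 0.2611] yaw_y 1.351 tilt 0.001 F [ 0.   0.8 -1.2] w 0.129 g 58.8
go (np.float64(0.5805272034602172), np.float64(0.008705372823610816), 0.113) -> x -0.3 y -0.1 z 14.8 turn -0.00 rows 3.0 1.0 | q6 -1.46
1886 [[-0.11699215 -0.0189473   0.26875676]
 [-0.05999085  0.00259886  0.2823981 ]]
```

```bash
python3 -m crank '[{"x":0,"y":-0.1,"z":3.7,"turn":0},{"x":0,"y":0,"z":3.7,"turn":0},{"x":0,"y":0,"z":3.7,"turn":0},{"x":0,"y":0,"z":3,"turn":0},{"x":0,"y":0,"z":0.7,"turn":0}]' >/dev/null
python3 -m crank '[{"x":0,"y":0,"z":0,"turn":0},{"x":-0.8,"y":0,"z":0,"turn":0},{"x":-0.8,"y":0,"z":0,"turn":0},{"x":0,"y":0,"z":0,"turn":0},{"x":0,"y":0,"z":0,"turn":0}]'
python3 - <<'E'
from h import *
print(tobin(pose()[0]))
E
python3 -m crank '[{"x":0,"y":0,"z":0,"turn":0},{"x":0,"y":0,"z":0,"turn":0},{"x":0,"y":0,"z":0,"turn":0},{"x":0,"y":0,"z":0,"turn":0},{"x":0,"y":0,"z":0,"turn":0}]' 50
python3 -m crank '[{"x":0,"y":0,"z":-4,"turn":0},{"x":0,"y":0,"z":-4,"turn":0},{"x":0,"y":0,"z":-4,"turn":0},{"x":0,"y":0,"z":-4,"turn":0},{"x":0,"y":0,"z":0,"turn":0}]' 100
python3 - <<'E'
from h import *
st();im,d,K,T=grab('wrist','w15.png');Q=tobin(cloud(d,K,T));z=Q[...,2]
for y in np.arange(-.05,.051,.01):
    r=[]
    for x in np.arange(-.115,-.045,.005):
        k=(abs(Q[...,1]-y)<.005)&(abs(Q[...,0]-x)<.0025)&(z>.01)&(z<.16)
        r.append('%d'%(np.median(z[k])*1000) if k.sum()>1 else '..')
    print(round(y,2),r)
cv2.imwrite('pics/w15c.png',cv2.resize(im[120:260,220:440],(792,504),interpolation=3)[:,:,::-1])
E
```

```text
time: 54.2
tool_pos: [0.5951, 0.0038, 0.115]
tool_rot: [0.001, 0.111, 0.994, 0.0]
contact_force: [-0.4, 0.1, -1.7]
gripper_width: 0.131
grasp_force: 58.8
[-0.06868237 -0.0096877   0.11504951]
time: 54.7
tool_pos: [0.594, 0.004, 0.1138]
tool_rot: [-0.0, 0.111, 0.994, 0.0]
contact_force: [-0.5, 0.3, 0.3]
gripper_width: 0.502
grasp_force: 0.0
time: 55.2
tool_pos: [0.5972, 0.0037, 0.2823]
tool_rot: [0.007, 0.111, 0.994, -0.0]
contact_force: [0.5, -0.7, 0.9]
gripper_width: 1.003
grasp_force: 0.0
t 55.2 [0.5972 0.0037 0.2823] yaw_y 1.348 tilt 0.013 F [ 0.5 -0.7  0.9] w 1.003 g 0.0
-0.05 ['79', '77', '74', '72', '71', '70', '69', '67', '16', '16', '16', '16', '16', '40', '41']
-0.04 ['79', '76', '74', '72', '70', '68', '62', '16', '16', '16', '16', '16', '39', '40', '39']
-0.03 ['78', '77', '75', '73', '70', '68', '..', '15', '16', '15', '16', '38', '39', '38', '16']
-0.02 ['79', '77', '75', '72', '70', '68', '..', '16', '16', '16', '37', '38', '37', '16', '16']
-0.01 ['79', '77', '75', '72', '70', '68', '..', '16', '16', '17', '37', '36', '16', '16', '16']
0.0 ['79', '77', '75', '72', '70', '68', '38', '37', '36', '16', '16', '16', '16', '28', '33']
0.01 ['78', '77', '75', '73', '70', '68', '37', '37', '39', '39', '39', '38', '16', '16', '30']
0.02 ['78', '77', '75', '72', '70', '68', '..', '16', '16', '17', '36', '39', '41', '43', '46']
0.03 ['79', '77', '75', '72', '70', '68', '..', '16', '16', '16', '15', '16', '33', '45', '52']
0.04 ['78', '77', '75', '72', '70', '68', '62', '16', '16', '16', '17', '40', '42', '57', '..']
0.05 ['79', '77', '74', '73', '71', '70', '68', '67', '33', '42', '45', '..', '..', '17', '21']
```

View pics/w15c.png

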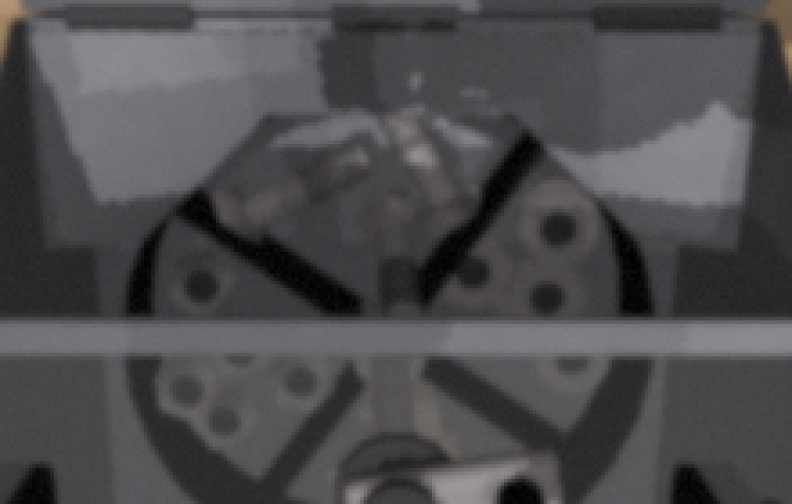

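Three bolts (two samples and ours) lie in the front bin, none above the rim. I'll shut the door as before.

```bash
python3 - <<'E'
from h import *
go(*frombin(-.245,.0,.126),YB)
im,d,K,T=grab('wrist');Q=tobin(cloud(d,K,T));z=Q[...,2]
k=(Q[...,0]>.02)&(np.hypot(Q[...,0],Q[...,1])<.13)&(z>.02)&(z<.12)&(im.max(-1)>60)
for lo,hi in((.022,.03),(.03,.045),(.045,.065),(.065,.085),(.085,.12)):
    q=k&(z>lo)&(z<hi)
    if q.sum()>5:print(lo,q.sum(),np.percentile(Q[q],[3,97],axis=0).round(3).tolist())
for n in('scene','side'):
    im,d,K,T=grab(n);P=cloud(d,K,T);z=P[...,2];im=im.astype(int);sat=im.max(-1)-im.min(-1)
    m=((z>.007)&(z<.05)&(sat<35)&(P[...,0]>.25)&(P[...,0]<1.05)&(abs(P[...,1])<.75)).astype(np.uint8)
    nn,l,s,c=cv2.connectedComponentsWithStats(m)
    for i in range(1,nn):
        if s[i,4]>14:
            q=P[l==i];r=cv2.minAreaRect((q[:,:2]*1000).astype(np.float32));print(n,c[i].round(),s[i,4],q.mean(0).round(3),np.round(r[1]))
E
python3 -m crank '[{"x":4.3,"y":0,"z":0,"turn":0},{"x":4.3,"y":0,"z":0,"turn":0},{"x":4.3,"y":0,"z":0,"turn":0},{"x":4.3,"y":0,"z":1.5,"turn":0},{"x":0,"y":0,"z":4,"turn":0}]' 100 >/dev/null
python3 -m crank '[{"x":0,"y":0,"z":4,"turn":0},{"x":0,"y":0,"z":3,"turn":0},{"x":0,"y":0,"z":2,"turn":0},{"x":0,"y":0,"z":0,"turn":0},{"x":0,"y":0,"z":0,"turn":0}]'
python3 - <<'E'
from h import *
st();go(*frombin(-.244,.001,.104),YB)
E
```

```text
go (np.float64(0.42494078341931873), np.float64(0.050870119933691664), 0.126) -> x 17.8 y 0.8 z 15.1 turn -0.00 rows 5.0 1.0 | q6 -1.47
scene [280. 127.] 330 [1.017 0.425 0.028] [205.  42.]
scene [313. 136.] 111 [1.02  0.249 0.027] [83. 19.]
scene [337. 143.] 79 [1.02  0.131 0.029] [20. 61.]
scene [242. 163.] 1523 [0.693 0.403 0.034] [184. 293.]
scene [374. 153.] 337 [ 1.019 -0.049  0.029] [ 20. 188.]
scene [412. 163.] 34 [ 1.02  -0.215  0.031] [23. 16.]
scene [192. 165.] 36 [0.601 0.603 0.011] [76. 40.]
scene [155. 176.] 93 [0.472 0.68  0.01 ] [181.  34.]
scene [377. 175.] 133 [ 0.88  -0.121  0.029] [93. 35.]
scene [394. 170.] 18 [ 0.929 -0.171  0.038] [28.  9.]
scene [406. 173.] 34 [ 0.942 -0.219  0.031] [12. 34.]
scene [307. 177.] 42 [0.718 0.109 0.044] [  9. 102.]
scene [273. 181.] 115 [0.652 0.228 0.028] [35. 58.]
scene [312. 185.] 222 [0.696 0.075 0.032] [64. 88.]
scene [506. 192.] 780 [ 1.01  -0.593  0.028] [157. 355.]
scene [333. 184.] 48 [0.736 0.004 0.035] [63. 31.]
scene [397. 188.] 114 [ 0.837 -0.221  0.029] [30. 48.]
scene [334. 196.] 104 [ 0.678 -0.03   0.032] [34. 54.]
[... 1601 characters left out ...]
]
side [464. 285.] 39 [ 0.826 -0.405  0.035] [69. 16.]
side [530. 289.] 154 [ 0.997 -0.467  0.029] [27. 30.]
side [576. 322.] 1204 [ 1.021 -0.59   0.029] [ 13. 203.]
side [277. 294.] 18 [ 0.342 -0.249  0.008] [45.  4.]
side [261. 315.] 142 [ 0.287 -0.308  0.009] [16. 93.]
side [630. 371.] 322 [ 1.021 -0.73   0.027] [44.  8.]
time: 56.4
tool_pos: [0.4255, 0.0421, 0.1277]
tool_rot: [-0.001, 0.111, 0.994, -0.0]
contact_force: [-0.1, 0.5, 0.9]
gripper_width: 0.998
grasp_force: 0.0
t 56.4 [0.4255 0.0421 0.1277] yaw_y 1.348 tilt 0.003 F [-0.1  0.5  0.9] w 0.998 g 0.0
go (np.float64(0.42613110724182635), np.float64(0.05163374889959774), 0.104) -> x 0.1 y 0.9 z 2.4 turn -0.00 rows 1.0 1.0 | q6 -1.42
```

No other bolt or grey bracket remains on the bench. The T-shaped piece at (.60,.60) measures 76 mm and about 10 mm high, which fits the drill's chuck key. I'll close the door now.

```bash
python3 -m crank '[{"x":0,"y":0.9,"z":0,"turn":0},{"x":0,"y":0,"z":2.3,"turn":0},{"x":0,"y":0,"z":0,"turn":0},{"x":0,"y":0,"z":0,"turn":0}]'
python3 -m crank '[{"x":0,"y":0,"z":0,"turn":0},{"x":0,"y":0,"z":0,"turn":0},{"x":0,"y":0,"z":0,"turn":0},{"x":0,"y":0,"z":0,"turn":0},{"x":0,"y":0,"z":0,"turn":0}]' 0
python3 -m crank '[{"x":0,"y":0,"z":0,"turn":0},{"x":-0.3,"y":0,"z":-0.7,"turn":0},{"x":-0.4,"y":0,"z":-0.7,"turn":0},{"x":-0.4,"y":0,"z":-0.7,"turn":0},{"x":-0.45,"y":0,"z":-0.65,"turn":0}]'
python3 -m crank '[{"x":-0.5,"y":0,"z":-0.63,"turn":0},{"x":-0.5,"y":0,"z":-0.6,"turn":0},{"x":-0.55,"y":0,"z":-0.6,"turn":0},{"x":-0.6,"y":0,"z":-0.55,"turn":0},{"x":-0.6,"y":0,"z":-0.5,"turn":0}]'
python3 -m crank '[{"x":-0.55,"y":0,"z":-0.47,"turn":0},{"x":-0.55,"y":0,"z":-0.45,"turn":0},{"x":-0.6,"y":0,"z":-0.4,"turn":0},{"x":-0.6,"y":0,"z":-0.35,"turn":0},{"x":0,"y":0,"z":0,"turn":0}]'
python3 - <<'E'
from h import *
print(tobin(pose()[0]));knob()
E
```

```text
time: 56.8
tool_pos: [0.4287, 0.0511, 0.1066]
tool_rot: [0.0, 0.111, 0.994, 0.0]
contact_force: [0.2, -0.3, 0.5]
gripper_width: 1.0
grasp_force: 0.0
time: 57.3
tool_pos: [0.4289, 0.0523, 0.1066]
tool_rot: [0.001, 0.111, 0.994, 0.002]
contact_force: [0.1, 6.2, 2.5]
gripper_width: 0.24
grasp_force: 58.5
time: 57.8
tool_pos: [0.444, 0.0488, 0.1326]
tool_rot: [0.001, 0.111, 0.994, 0.002]
contact_force: [15.1, 4.1, -11.7]
gripper_width: 0.242
grasp_force: 59.0
time: 58.3
tool_pos: [0.4706, 0.0427, 0.1604]
tool_rot: [0.0, 0.111, 0.994, 0.002]
contact_force: [7.8, 5.2, -11.7]
gripper_width: 0.239
grasp_force: 58.9
time: 58.8
tool_pos: [0.4908, 0.0382, 0.1763]
tool_rot: [-0.004, 0.111, 0.994, 0.002]
contact_force: [-3.2, 8.2, -8.8]
gripper_width: 0.217
grasp_force: 109.6
[-0.17795     0.00164356  0.17626562]
scene 0.95 18 [-0.181  0.006  0.199] 64.0
scene 1.00 33 [-0.186  0.     0.197] 73.0
scene 1.05 44 [-0.193 -0.002  0.194] 79.0
scene 1.10 44 [-0.194 -0.003  0.192] 83.0
scene 1.15 29 [-0.197 -0.003  0.19 ] 84.0
scene 1.20 14 [-0.2   -0.003  0.189] 88.0
side 1.00 18 [-0.191 -0.006  0.195] 63.0
side 1.05 32 [-0.193 -0.006  0.192] 72.0
side 1.10 29 [-0.193 -0.005  0.191] 72.0
side 1.15 21 [-0.195 -0.006  0.189] 70.0
```

Same behaviour as last time; continue to about 0.72, then release and push from the front.

```bash
python3 -m crank '[{"x":-0.4,"y":0,"z":-0.2,"turn":0},{"x":-0.4,"y":0,"z":-0.2,"turn":0},{"x":-0.4,"y":0,"z":-0.17,"turn":0},{"x":-0.4,"y":0,"z":-0.15,"turn":0},{"x":-0.4,"y":0,"z":-0.12,"turn":0}]'
python3 -m crank '[{"x":-0.4,"y":0,"z":-0.1,"turn":0},{"x":-0.4,"y":0,"z":-0.08,"turn":0},{"x":-0.4,"y":0,"z":-0.06,"turn":0},{"x":-0.4,"y":0,"z":-0.05,"turn":0},{"x":-0.4,"y":0,"z":-0.03,"turn":0}]'
python3 - <<'E'
from h import *
print(tobin(pose()[0]));knob()
E
```

```text
time: 59.4
tool_pos: [0.5128, 0.0331, 0.1882]
tool_rot: [0.0, 0.111, 0.994, 0.002]
contact_force: [1.2, 3.1, 2.0]
gripper_width: 0.159
grasp_force: 0.0
time: 59.9
tool_pos: [0.5319, 0.0271, 0.1902]
tool_rot: [-0.0, 0.111, 0.994, -0.0]
contact_force: [0.6, 1.3, -0.2]
gripper_width: 0.004
grasp_force: 0.0
[-0.13540245 -0.00041869  0.19017714]
scene 0.60 18 [-0.14  -0.007  0.206] 88.0
scene 0.65 37 [-0.144 -0.006  0.208] 95.0
scene 0.70 37 [-0.145 -0.005  0.207] 97.0
scene 0.75 27 [-0.146 -0.003  0.207] 105.0
scene 0.80 14 [-0.147 -0.003  0.205] 109.0
scene 1.35 14 [-0.218 -0.002  0.155] 102.0
scene 1.40 26 [-0.224 -0.001  0.155] 96.0
scene 1.45 35 [-0.229 -0.002  0.154] 88.0
scene 1.50 44 [-0.233 -0.002  0.152] 88.0
scene 1.55 41 [-0.234 -0.002  0.152] 86.0
scene 1.60 20 [-0.236 -0.003  0.148] 82.0
side 0.55 15 [-0.129 -0.008  0.207] 63.0
side 0.60 29 [-0.135 -0.009  0.206] 66.0
side 0.65 30 [-0.139 -0.009  0.206] 71.0
side 0.70 19 [-0.142 -0.008  0.205] 82.0
side 1.45 13 [-0.231 -0.003  0.148] 78.0
side 1.50 30 [-0.231 -0.004  0.145] 72.0
side 1.55 44 [-0.233 -0.005  0.143] 72.0
side 1.60 43 [-0.233 -0.005  0.143] 70.0
side 1.65 29 [-0.235 -0.006  0.141] 61.0
```

```bash
python3 -m crank '[{"x":0,"y":0,"z":-4,"turn":0},{"x":2,"y":0,"z":-2,"turn":0},{"x":4.4,"y":0,"z":0,"turn":0},{"x":4.4,"y":0,"z":0,"turn":0},{"x":0,"y":0,"z":0,"turn":0}]' 100 >/dev/null
python3 -m crank '[{"x":0,"y":0,"z":4,"turn":0},{"x":0,"y":0,"z":4,"turn":0},{"x":0,"y":0,"z":3.5,"turn":0},{"x":0,"y":0,"z":0,"turn":0},{"x":0,"y":0,"z":0,"turn":0}]'
python3 - <<'E'
from h import *
st();go(*frombin(-.247,.000,.104),YB)
q=.516-np.linspace(1.75,.55,21);x=-12.8*np.sin(q);z=-12.8*np.cos(q)
for i in range(20):print('%.2f,%.2f'%(x[i+1]-x[i],z[i+1]-z[i]),end='\n' if i%5==4 else '  ')
E
```

```text
time: 61.0
tool_pos: [0.4265, 0.0511, 0.1357]
tool_rot: [-0.0, 0.111, 0.994, -0.0]
contact_force: [0.3, -0.4, 1.1]
gripper_width: 1.001
grasp_force: 0.0
t 61.0 [0.4265 0.0511 0.1357] yaw_y 1.348 tilt 0.001 F [ 0.3 -0.4  1.1] w 1.001 g 0.0
go (np.float64(0.42298683063090503), np.float64(0.05129681479029323), 0.104) -> x 0.3 y -0.1 z 3.2 turn -0.00 rows 1.0 1.0 | q6 -1.40
-0.28,-0.72  -0.32,-0.70  -0.36,-0.68  -0.40,-0.66  -0.44,-0.63
-0.47,-0.60  -0.51,-0.57  -0.54,-0.54  -0.58,-0.51  -0.60,-0.47
-0.63,-0.44  -0.66,-0.40  -0.68,-0.36  -0.70,-0.32  -0.72,-0.27
-0.73,-0.23  -0.75,-0.19  -0.75,-0.14  -0.76,-0.09  -0.77,-0.05
```

```bash
python3 -m crank '[{"x":0.4,"y":-0.1,"z":3.2,"turn":0},{"x":0,"y":0,"z":0,"turn":0},{"x":0,"y":0,"z":0,"turn":0}]'
python3 -m crank '[{"x":0,"y":0,"z":0,"turn":0},{"x":0,"y":0,"z":0,"turn":0},{"x":0,"y":0,"z":0,"turn":0},{"x":0,"y":0,"z":0,"turn":0},{"x":0,"y":0,"z":0,"turn":0}]' 0
python3 -m crank '[{"x":-0.28,"y":0,"z":-0.72,"turn":0},{"x":-0.32,"y":0,"z":-0.7,"turn":0},{"x":-0.36,"y":0,"z":-0.68,"turn":0},{"x":-0.4,"y":0,"z":-0.66,"turn":0},{"x":-0.44,"y":0,"z":-0.63,"turn":0}]'
python3 -m crank '[{"x":-0.47,"y":0,"z":-0.6,"turn":0},{"x":-0.51,"y":0,"z":-0.57,"turn":0},{"x":-0.54,"y":0,"z":-0.54,"turn":0},{"x":-0.58,"y":0,"z":-0.51,"turn":0},{"x":-0.6,"y":0,"z":-0.47,"turn":0}]'
python3 -m crank '[{"x":-0.63,"y":0,"z":-0.44,"turn":0},{"x":-0.66,"y":0,"z":-0.4,"turn":0},{"x":-0.68,"y":0,"z":-0.36,"turn":0},{"x":-0.7,"y":0,"z":-0.32,"turn":0},{"x":-0.72,"y":0,"z":-0.27,"turn":0}]'
python3 - <<'E'
from h import *
print(tobin(pose()[0]));knob()
E
```

```text
time: 61.3
tool_pos: [0.4234, 0.051, 0.1053]
tool_rot: [0.001, 0.111, 0.994, 0.0]
contact_force: [0.6, 0.9, -0.3]
gripper_width: 0.995
grasp_force: 0.0
time: 61.8
tool_pos: [0.4232, 0.0535, 0.1045]
tool_rot: [0.001, 0.111, 0.994, 0.004]
contact_force: [0.4, 10.8, 2.8]
gripper_width: 0.25
grasp_force: 58.5
time: 62.3
tool_pos: [0.4409, 0.0495, 0.1369]
tool_rot: [0.001, 0.111, 0.994, 0.003]
contact_force: [11.2, 7.9, -9.8]
gripper_width: 0.238
grasp_force: 59.0
time: 62.8
tool_pos: [0.467, 0.0435, 0.1625]
tool_rot: [0.001, 0.11, 0.994, 0.003]
contact_force: [8.2, 9.4, -10.2]
gripper_width: 0.24
grasp_force: 59.5
time: 63.3
tool_pos: [0.4987, 0.0364, 0.1801]
tool_rot: [-0.001, 0.11, 0.994, 0.003]
contact_force: [3.3, 8.7, -10.3]
gripper_width: 0.237
grasp_force: 59.2
[-0.16986142  0.00155974  0.18010245]
scene 0.90 15 [-0.174  0.005  0.204] 62.0
scene 0.95 39 [-0.183 -0.002  0.2  ] 77.0
scene 1.00 41 [-0.185 -0.003  0.198] 80.0
scene 1.05 29 [-0.187 -0.003  0.197] 80.0
scene 1.10 16 [-0.188 -0.003  0.195] 79.0
side 0.90 13 [-0.18  -0.007  0.2  ] 72.0
side 0.95 30 [-0.183 -0.006  0.198] 77.0
side 1.00 29 [-0.183 -0.006  0.198] 76.0
side 1.05 21 [-0.184 -0.006  0.196] 76.0
```

```bash
python3 -m crank '[{"x":-0.5,"y":0,"z":-0.23,"turn":0},{"x":-0.5,"y":0,"z":-0.18,"turn":0},{"x":-0.5,"y":0,"z":-0.15,"turn":0},{"x":-0.5,"y":0,"z":-0.1,"turn":0},{"x":-0.5,"y":0,"z":-0.08,"turn":0}]'
python3 -m crank '[{"x":-0.5,"y":0,"z":-0.05,"turn":0},{"x":-0.5,"y":0,"z":-0.02,"turn":0},{"x":-0.3,"y":0,"z":0,"turn":0},{"x":0,"y":0,"z":0,"turn":0}]'
python3 - <<'E'
from h import *
print(tobin(pose()[0]));knob()
E
```

```text
time: 63.9
tool_pos: [0.5236, 0.0305, 0.1907]
tool_rot: [-0.001, 0.111, 0.994, 0.003]
contact_force: [-3.3, 8.0, 7.9]
gripper_width: 0.22
grasp_force: 92.2
time: 64.3
tool_pos: [0.5374, 0.0254, 0.1919]
tool_rot: [0.001, 0.111, 0.994, 0.0]
contact_force: [-1.2, 1.0, 6.0]
gripper_width: 0.001
grasp_force: 3.0
[-0.12972876 -0.00094024  0.19186182]
scene 0.55 17 [-0.132 -0.007  0.209] 83.0
scene 0.60 34 [-0.138 -0.006  0.209] 90.0
scene 0.65 35 [-0.14  -0.004  0.209] 91.0
scene 0.70 46 [-0.146 -0.004  0.209] 84.0
scene 0.75 49 [-0.155 -0.003  0.208] 74.0
scene 0.80 39 [-0.158 -0.003  0.208] 68.0
scene 0.85 29 [-0.16  -0.003  0.207] 65.0
scene 0.90 17 [-0.162 -0.002  0.204] 70.0
side 0.50 14 [-0.123 -0.01   0.21 ] 71.0
side 0.55 28 [-0.128 -0.01   0.209] 66.0
side 0.60 35 [-0.135 -0.009  0.207] 63.0
side 0.65 39 [-0.142 -0.007  0.206] 56.0
side 0.70 46 [-0.147 -0.006  0.206] 53.0
side 0.75 51 [-0.152 -0.006  0.207] 46.0
side 0.80 37 [-0.155 -0.006  0.208] 42.0
side 0.85 19 [-0.158 -0.006  0.206] 39.0
```

```bash
python3 -m crank '[{"x":-0.3,"y":0,"z":-1.5,"turn":0},{"x":0,"y":0,"z":-3,"turn":0},{"x":0,"y":0,"z":-1.5,"turn":0},{"x":4,"y":0,"z":0,"turn":0},{"x":4,"y":0,"z":0,"turn":0}]' 0
python3 - <<'E'
from h import *
print(tobin(pose()[0]));knob()
E
```

```text
time: 64.9
tool_pos: [0.4609, 0.0421, 0.251]
tool_rot: [0.0, 0.112, 0.994, -0.0]
contact_force: [-0.3, 0.2, 0.2]
gripper_width: -0.002
grasp_force: 0.0
[-0.20800416 -0.00087526  0.25098101]
scene 0.75 14 [-0.158 -0.006  0.203] 93.0
scene 0.80 30 [-0.164 -0.004  0.206] 80.0
scene 0.85 44 [-0.168 -0.003  0.206] 82.0
scene 0.90 33 [-0.17  -0.003  0.205] 79.0
scene 0.95 22 [-0.172 -0.003  0.203] 80.0
side 0.70 14 [-0.153 -0.003  0.201] 61.0
side 0.75 25 [-0.157 -0.005  0.203] 49.0
side 0.80 45 [-0.162 -0.005  0.203] 51.0
side 0.85 46 [-0.163 -0.005  0.203] 52.0
side 0.90 35 [-0.166 -0.006  0.204] 50.0
side 0.95 15 [-0.169 -0.006  0.201] 60.0
```

```bash
python3 -m crank '[{"x":0,"y":0,"z":4.5,"turn":0},{"x":-0.5,"y":0,"z":1.5,"turn":0},{"x":-1,"y":0,"z":0,"turn":0},{"x":-1,"y":0,"z":0,"turn":0},{"x":-1,"y":0,"z":-0.2,"turn":0}]' 0
python3 -m crank '[{"x":-1,"y":0,"z":-0.2,"turn":0},{"x":-1,"y":0,"z":-0.1,"turn":0},{"x":-1,"y":0,"z":0,"turn":0},{"x":-1,"y":0,"z":0,"turn":0},{"x":-0.5,"y":0,"z":0,"turn":0}]'
python3 - <<'E'
from h import *
print(tobin(pose()[0]));knob()
E
```

```text
time: 65.5
tool_pos: [0.4973, 0.0342, 0.1939]
tool_rot: [0.001, 0.111, 0.994, -0.0]
contact_force: [-1.1, -0.4, 1.5]
gripper_width: 0.0
grasp_force: 0.4
time: 66.0
tool_pos: [0.5402, 0.0243, 0.1951]
tool_rot: [0.0, 0.111, 0.994, -0.0]
contact_force: [-0.0, 0.3, 0.4]
gripper_width: -0.001
grasp_force: 0.0
[-0.12674758 -0.00135509  0.19510789]
scene 0.35 18 [-0.105 -0.008  0.207] 78.0
scene 0.40 18 [-0.106 -0.008  0.208] 77.0
scene 0.45 13 [-0.109 -0.009  0.21 ] 65.0
scene 0.55 28 [-0.133 -0.006  0.208] 96.0
scene 0.60 31 [-0.136 -0.005  0.209] 104.0
scene 0.65 29 [-0.137 -0.005  0.209] 107.0
scene 0.70 21 [-0.138 -0.003  0.208] 111.0
side 0.25 19 [-0.094 -0.006  0.205] 56.0
side 0.30 38 [-0.099 -0.006  0.208] 48.0
side 0.35 47 [-0.101 -0.006  0.209] 50.0
side 0.40 39 [-0.105 -0.007  0.21 ] 53.0
side 0.45 27 [-0.11  -0.006  0.209] 68.0
side 0.50 27 [-0.116 -0.007  0.207] 73.0
side 0.55 27 [-0.128 -0.01   0.207] 74.0
side 0.60 18 [-0.132 -0.01   0.207] 80.0
side 0.65 13 [-0.133 -0.009  0.205] 86.0
```

Door at about 0.3, which is below 0.45, so it falls shut. I'll follow it, back off and check.

```bash
python3 -m crank '[{"x":-0.7,"y":0,"z":0.2,"turn":0},{"x":-0.7,"y":0,"z":0.2,"turn":0},{"x":-0.5,"y":0,"z":0.2,"turn":0},{"x":0,"y":0,"z":0,"turn":0},{"x":0,"y":0,"z":0,"turn":0}]' >/dev/null
python3 -m crank '[{"x":2,"y":0,"z":-2,"turn":0},{"x":3,"y":0,"z":-3,"turn":0},{"x":4,"y":0,"z":-3,"turn":0},{"x":4,"y":0,"z":0,"turn":0},{"x":0,"y":0,"z":0,"turn":0}]'
python3 -m crank '[{"x":0,"y":0,"z":0,"turn":0},{"x":0,"y":0,"z":0,"turn":0},{"x":0,"y":0,"z":0,"turn":0},{"x":0,"y":0,"z":0,"turn":0},{"x":0,"y":0,"z":0,"turn":0}]' >/dev/null
python3 - <<'E'
from h import *
knob()
for n in('wrist','scene','side'):
    im,d,K,T=grab(n);Q=tobin(cloud(d,K,T));z=Q[...,2]
    m=(Q[...,0]>-.01)&(np.hypot(Q[...,0],Q[...,1])<.098)&(z>.026)&(z<.11)&(im.max(-1)>75)
    for lo,hi in((.026,.035),(.035,.06),(.06,.09),(.09,.12)):
        q=m&(z>lo)&(z<hi)
        if q.sum()>4:print(n,lo,q.sum(),np.percentile(Q[q],[5,50,95],axis=0)[:,:2].round(3).tolist())
    P=cloud(d,K,T);h=im.astype(int);sat=h.max(-1)-h.min(-1);zz=P[...,2]
    m=((zz>.006)&(zz<.05)&(sat<35)&(P[...,0]>.3)&(P[...,0]<.6)&((P[...,1]<-.22)|(P[...,1]>.2))&(abs(P[...,1])<.5));print(n,'bench grey',m.sum())
E
```

```text
time: 67.1
tool_pos: [0.4285, 0.05, 0.2706]
tool_rot: [0.002, 0.11, 0.994, 0.0]
contact_force: [0.2, 0.6, -0.1]
gripper_width: -0.006
grasp_force: 0.0
scene 0.00 35 [-0.064 -0.003  0.196] 92.0
scene 0.05 37 [-0.064 -0.004  0.197] 91.0
scene 0.10 31 [-0.065 -0.003  0.197] 88.0
scene 0.15 22 [-0.067 -0.002  0.197] 87.0
side 0.00 44 [-0.059 -0.007  0.194] 61.0
side 0.05 35 [-0.06  -0.007  0.196] 59.0
side 0.10 19 [-0.064 -0.006  0.196] 65.0
wrist bench grey 1705
scene bench grey 215
side bench grey 70
```

Run:
```python
from plant import manip
print(manip.job_done())
```

```text
the job is handed in; nothing more can be done
None
```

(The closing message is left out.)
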